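Clamp the tube rack on the orbital shaker

TASK

Stand the loaded tube rack upright on the shaker's mat, lengthwise along the bars, and clamp it there: pull both T-handle spring plungers of the sliding bar up and turn each a quarter turn into its rest notch so that both stay out on their own, slide the bar up to the rack so that the rack is held against the fixed bar, then turn both plungers back so that their pins drop fully home in the nearest pair of holes that leaves no real slack. Do not tip the rack, and leave the other glassware and containers standing where they are.

Things in the scene. Friction and masses are not known exactly. Their poses are not given: they have to be found in the camera images.
- mat_centre (a point): Centre of the top of the black mat of the shaker, a fixed white box 240 x 250 mm with a platform 260 (x) x 280 (y) mm; the mat is 120 mm above the bench. Axes: x from the sliding clamp bar to the fixed bar (away from the robot, give or take the shaker's yaw), y left along the bars, z up. The rack must stand flat on the mat between the two hole strips.
- strip_left_top (a point): On top of the left steel hole strip, half-way along. Two strips run along the shaker's x at y = +125 and -125 mm from mat_centre, each 20 mm wide, rising 14 mm above the mat, with square 10 mm holes every 15 mm. Axes as mat_centre.
- fixed_bar_mid (a point): Middle of the fixed aluminium bar, at x = +82 mm, y = 0, 26 mm above mat_centre, same axes. It is 14 mm thick in x (face to the rack at x = +75 mm), 226 mm long in y, 16 mm high (18 to 34 mm above the mat). End blocks 28 x 24 mm reach 38 mm above the mat.
- clamp_bar_mid (a point): Middle of the sliding clamp bar, parallel to the fixed bar with the same section and height: 14 mm thick, top 34 mm above the mat. Its ends (y = +-125 mm) carry shoes 30 x 26 mm and square 20 mm steel collars (top 52 mm above the mat) through which the spring plungers go down into the holes. It starts locked at x = -59 mm from mat_centre, 127 mm clear of the fixed bar.
- clamp_bar (a joint): Travel of the clamp bar to the fixed bar (its x), m, 2.5 N friction: 0 at the start, range -0.030 to 0.090, holes at every 0.015. The rack against the fixed bar stops it at 0.077, so 0.075 is the snug pair of holes. Push it on its outer (-x) side. A pin has 1 mm of play in its hole; its round tip centres itself if within 3 mm of the hole's centre.
- tee_left_mid (a point): Centre of the T-bar of the left (+y) plunger: black, 38 mm long (its y), 10 mm thick (its x), 12 mm high, above the shoe, 76 mm above the mat when the pin is home; its underside is then 18 mm above the collar. The T-bar lies along the clamp bar when locked and crosswise when parked.
- plunger_left (a joint): Lift of the left plunger, m: 0 pin fully home, 10 mm deep in its hole; 0.012 parked in the rest notch; 0.020 top stop. The spring pulls down 5 N at 0, 10 N at 0.015. It can turn only when lifted over 0.015. Turned a quarter either way and let down, it drops 3 mm into the rest notch and stays out. To put back: lift over 0.015, turn a quarter either way, let down.
- tee_left (a joint): Turn of the left T-handle, rad, counter-clockwise from above. It turns freely either way when lifted: 0 (start) and every half turn, +-3.14 = in the locking slot (T-bar along the clamp bar); +-1.57 = over the rest notch (T-bar crosswise); about 0.1 of play in slot and notch.
- tee_right_mid (a point): Centre of the T-bar of the right (-y) plunger; otherwise as tee_left_mid.
- plunger_right (a joint): Lift of the right plunger, m; as plunger_left.
- tee_right (a joint): Turn of the right T-handle, rad; as tee_left.
- rack_mid (a point): Centre of the white plastic tube rack (50 mm above its underside), starting on the bench left of the shaker. Rigid, about 0.4 kg, 150 mm long (its y), 50 mm deep (its x), either way round. Top board 12 mm thick, 62 to 74 mm above the underside; capped tubes rise to 100 mm, none in the middle 36 mm. Grip from above, across the 50 mm, at the middle of the top board.
- reagent_bottle_mid (a point): Bystander: centre of an amber bottle, 60 mm diameter, 165 mm high, on the bench close by the shaker's left side, between it and the rack.
- beaker_mid (a point): Bystander: centre of a glass beaker, 70 mm diameter, 95 mm high, beyond the rack.
- flask_mid (a point): Bystander: centre of a conical glass flask, 68 mm diameter at the foot, 122 mm high, between the robot and the rack.
- white_bottle_mid (a point): Bystander: centre of a white plastic bottle, 60 mm diameter, 150 mm high, on the bench close by the shaker's right side.
Things that resemble listed ones, but are neither listed nor needed, are in the scene too. What is shaped like the part that bears rack_mid but green or red is not meant.

How it is judged:
By the outcome, as a careful person would: the job done as asked, in the order asked, and still so for the second after the job is handed in, with the robot touching nothing.
It also fails if it takes over 72 s, if anything falls off the work surface, if the arm or the gripper's body presses on something with over 40 N, if the wrist force passes 120 N, or if a joint passes its speed limit or range.

ROBOT

A 7-joint arm with a two-finger parallel gripper is mounted at the origin on the work surface. World frame = base frame: x ahead of the robot, y to its left, z up, the work surface at z = 0. Lengths are in m, angles in rad, forces in N, time in s.
With the tool pointing down it reaches from about 0.4 to 0.85 m from the base axis. Payload 10.4 kg.
Tool frame: the origin (TCP) lies at the very end of the fingers, on their centre line; the grasp point (between the pads) lies arm.grip_point_offset behind it (arm.grip_point_offset is the distance from the TCP to the grasp point, in m); z points along the fingers, y is the direction in which the jaws open and shut (so a half turn about z gives the same grasp; the last joint's range is limited). The gripper opens to 87 mm and grips with 3 to 60 N. Pads are 19 mm wide; open, the fingers measure 117 mm over their backs; the gripper's body (75 mm by 190 mm) begins 51 mm behind the grasp point.
Start: joints at [1.115, 0.332, -0.065, 1.46, 0.022, 1.35, -0.088], TCP at [0.262, -0.567, 0.223] pointing down, gripper open.
Joint ranges: [-2.6, 2.6], [-0.5, 2.12], [-1.47, 1.34], [0.16, 2.42], [-1.27, 4.41], [0.06, 2.06], [-2.6, 2.6]. Speed limits (rad/s): [2.22, 2.22, 2.79, 2.79, 3.14, 3.14, 3.14].

INTERFACE

Orientations are given as a 3x3 rotation matrix whose columns are the frame's x, y, z axes.
In Python, from station import arm gives the robot as it stands.
- The arm moves only by the tool step_arm, never from a script. Its arguments are lists of equal length, an entry for each row: "slide": the shift along the tool's x, y, z in cm, a list of three; "spin": the turn about the tool's z in units of 5 degrees (1.0 is 5 degrees); "claw": the opening, from 0 (shut) to 1 (fully open). In form: {"slide": [[dx, dy, dz], ...], "spin": [spin, ...], "claw": [claw, ...]}. A call has 1 to 8 rows; each row is the pose to reach, as a shift and turn from the pose commanded when the call began, along the tool's axes at that moment; what a row does not reach only later rows make up. A row lasts 1/10 s, in which the tool goes at most 50 mm and 8.59 degrees, less where a joint would pass 70% of its speed; a pose out of reach is approached as far as the arm can. A call with a gripper value outside its range is refused whole. The fingers move at their own pace and stop on an object; "newtons" is the grip in N (left out, the last holds). Time passes only in rows, so rows that repeat a pose let the fingers close. It gives the time, the measured TCP pose, the force and the opening at its end, in the units of the state.
- arm.get_obs(): the state, without advancing time (a new reading comes with each control period).
- arm.capture(name): name is "scene" or "top"; returns a dict with "color" (420x560x3 uint8, red, green, blue), "fov_y" (degrees; the focal length in pixels is half the picture's height over the tangent of half this angle, whatever the lens; pixels are square), "cx", "cy" (the principal point, pixels), "distortion" ([k1, k2, p1, p2, k3] as OpenCV has them; the pictures are not rectified), "xyz" and "attitude" of the camera in the world. Camera axes: x right, y down, z forward; pixel columns grow to the right and rows downward; lengths in m; the calibration is good to about 2 mm. A picture is of the moment at which its call begins. There is no depth.
- arm.finish_job(): hands the job in, once; it reports no verdict.
Trained networks look in a picture, given as the dict that the camera call returned (one of the last four; its "shot" number tells which), for a name from the list of things; names that differ only in an ending like _2 or _b are one class to them, and where a whole thing is asked for, a point or a joint stands for the part that bears it (a point fixed in the world has none). Each returns a list of dicts, best first, with "p" (0 to 1); they miss things now and then, are a little off and sometimes report something else, mostly with a low value. They report only what shows in the picture. A call takes as long as a camera call. They do not tell look-alikes from the thing itself.
- arm.look_for(picture, label): "position" ([x, y, z] in m, in world coordinates, good to about 4 mm: the middle of the surface that is visible of it).
- arm.silhouettes(picture, label): "region" (420x560 bool, what is visible of it).
The state is a dict: "time_s": time; "joint_pos": joint angles; "dq": joint speeds; "joint_efforts": joint torques, N m; "position": TCP position; "ee_rot": TCP orientation; "wrist_force": force on the tool from outside, world axes, zero at the start; "wrist_torque": the same for the moment, N m; "gripper_width": opening from 0.0 (shut) to 1.0 (fully open).
Only numpy, scipy, OpenCV 4.12 (cv2) and the standard library are available. Lean on these libraries where they do the work, as an engineer would, in place of code of your own. Each camera call takes 0.05 s, during which the arm holds its last target.

## Working session

There is one attempt and no reset: what is moved stays moved. The work goes in short steps, Python scripts to look and compute and a tool call to move; the robot and the scene stay as the last step left them, time stands still between calls to the robot, and variables do not carry over. Pictures are saved under pics/ and viewed, and the job is handed in when it is done.

Besides the shell and the picture viewer there is one more tool, called after "Request:" as a command line: name --pt "numbers of a row" for each row, then --argument value for the rest. step_arm: Moves the arm, as the interface text tells. Its arguments: {"type":"object","properties":{"slide":{"type":"array","items":{"type":"array","items":{"type":"number"}}},"spin":{"type":"array","items":{"type":"number"}},"claw":{"type":"array","items":{"type":"number"}},"newtons":{"type":"number"}},"required":["slide","spin","claw"]}

```bash
ls; mkdir -p pics; python3 - <<'E'
from station import arm
import cv2,numpy as np
o=arm.get_obs();print({k:np.round(v,4).tolist() for k,v in o.items()});print(arm.grip_point_offset)
for n in("scene","top"):
    p=arm.capture(n);cv2.imwrite(f"pics/{n}0.png",p["color"][:,:,::-1])
    print(n,p["fov_y"],p["cx"],p["cy"],p["distortion"],p["xyz"],np.round(p["attitude"],4).tolist(),p["shot"])
    for l in["mat_centre","strip_left_top","fixed_bar_mid","clamp_bar_mid","tee_left_mid","tee_right_mid","rack_mid","reagent_bottle_mid","beaker_mid","flask_mid","white_bottle_mid"]:
        print(l,[(np.round(d["position"],4).tolist(),round(d["p"],2)) for d in arm.look_for(p,l)][:4])
print(arm.get_obs()["time_s"])
E
```

```text
pics
{'time_s': 0.0, 'joint_pos': [1.1153, 0.3329, -0.0647, 1.4609, 0.0216, 1.3499, -0.0885], 'dq': [0.0002, -0.0009, -0.0009, -0.0004, 0.0004, 0.0002, 0.0002], 'joint_efforts': [0.001, -62.3244, 0.0254, -38.9891, -0.0613, 0.0398, 0.0001], 'position': [0.262, -0.567, 0.2218], 'ee_rot': [[0.9078, 0.4195, -0.0006], [0.4195, -0.9078, 0.0012], [-0.0001, -0.0014, -1.0]], 'wrist_force': [-0.6217, 0.2347, 0.14], 'wrist_torque': [0.0279, -0.067, 0.0154], 'gripper_width': 0.9988}
0.0187
scene 56.009342216666695 285.1753773531797 209.11885431929318 [-0.11530018  0.          0.          0.          0.        ] [1.15987496 0.50767925 0.71343557] [[-0.6162, 0.4563, -0.6419], [0.7874, 0.3778, -0.4872], [0.0202, -0.8056, -0.5921]] 1
mat_centre []
strip_left_top [([0.6173, -0.1655, 0.1234], 0.86)]
fixed_bar_mid [([0.6152, -0.1671, 0.1191], 0.65)]
clamp_bar_mid [([0.5365, -0.1702, 0.155], 0.73), ([0.6817, -0.3977, 0.0784], 0.18)]
tee_left_mid [([0.5461, -0.0725, 0.1941], 0.57)]
tee_right_mid [([0.5225, -0.3186, 0.1989], 0.61), ([0.6103, -0.1672, 0.1172], 0.26)]
rack_mid [([0.743, 0.4342, 0.0744], 0.8
[... 728 characters left out ...]
17)]
strip_left_top [([0.5868, -0.2108, 0.1232], 0.56)]
fixed_bar_mid [([0.5855, -0.2081, 0.1203], 0.96)]
clamp_bar_mid [([0.5278, -0.2035, 0.1556], 0.58)]
tee_left_mid [([0.5435, -0.0765, 0.1991], 0.56), ([0.5832, -0.2132, 0.1202], 0.49)]
tee_right_mid [([0.5222, 0.293, 0.0727], 0.48), ([0.5193, -0.323, 0.201], 0.45), ([0.7234, 0.2662, 0.0498], 0.35), ([0.5313, -0.205, 0.1535], 0.28)]
rack_mid [([0.3519, 0.4342, 0.0706], 0.91), ([0.521, 0.2963, 0.0737], 0.71), ([0.7113, 0.4178, 0.0744], 0.59)]
reagent_bottle_mid [([0.707, -0.0216, 0.1104], 0.61)]
beaker_mid [([0.7221, 0.2674, 0.049], 0.73)]
flask_mid [([0.3284, 0.2625, 0.0517], 0.65)]
white_bottle_mid [([0.6565, -0.3982, 0.0992], 0.77)]
1.2
```

View pics/scene0.png

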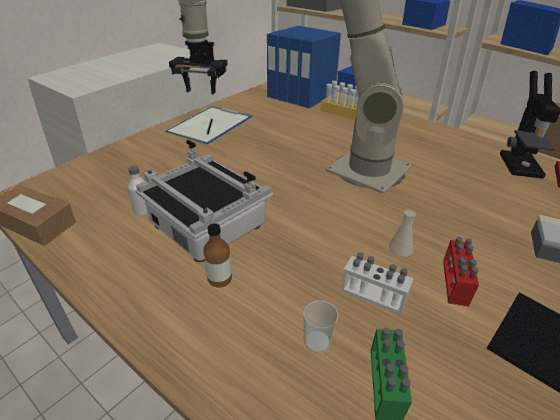

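View pics/top0.png

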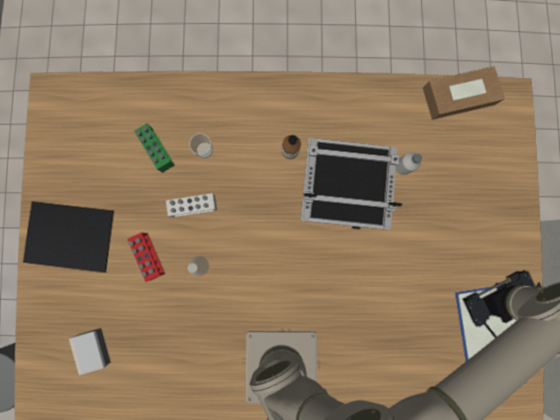

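```bash
cat >h.py <<'E'
import numpy as np,cv2
def K(p):
    f=210/np.tan(np.radians(p["fov_y"]/2));return np.array([[f,0,p["cx"]],[0,f,p["cy"]],[0,0,1]])
def proj(p,X):
    R=np.array(p["attitude"]);t=-R.T@np.array(p["xyz"])
    return cv2.projectPoints(np.float64(X).reshape(-1,1,3),cv2.Rodrigues(R.T)[0],t,K(p),np.array(p["distortion"]))[0].reshape(-1,2)
def onz(p,uv,z):
    n=cv2.undistortPoints(np.float64(uv).reshape(-1,1,2),K(p),np.array(p["distortion"])).reshape(-1,2)
    d=np.c_[n,np.ones(len(n))]@np.array(p["attitude"]).T
    c=np.array(p["xyz"]);return c+d*((z-c[2])/d[:,2])[:,None]
def frame(x,y,yaw):
    c,s=np.cos(yaw),np.sin(yaw)
    return lambda P:np.asarray(P,float)@np.array([[c,-s,0],[s,c,0],[0,0,1]]).T+np.array([x,y,0])
def crop(img,x0,y0,w,h,s,name):
    cv2.imwrite(name,cv2.resize(img[y0:y0+h,x0:x0+w,::-1],None,fx=s,fy=s,interpolation=cv2.INTER_CUBIC))
E
python3 - <<'E'
from station import arm
from h import *
import pickle
P={n:arm.capture(n) for n in("scene","top")}
pickle.dump(P,open("P0.pkl","wb"))
crop(P["top"]["color"],285,125,140,110,5,"pics/t_sh.png")
crop(P["scene"]["color"],125,130,160,130,5,"pics/s_sh.png")
crop(P["top"]["color"],120,115,110,170,3,"pics/t_r.png")
crop(P["scene"]["color"],330,240,90,75,8,"pics/s_r.png")
E
```

```text
(no output)
```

View pics/t_sh.png

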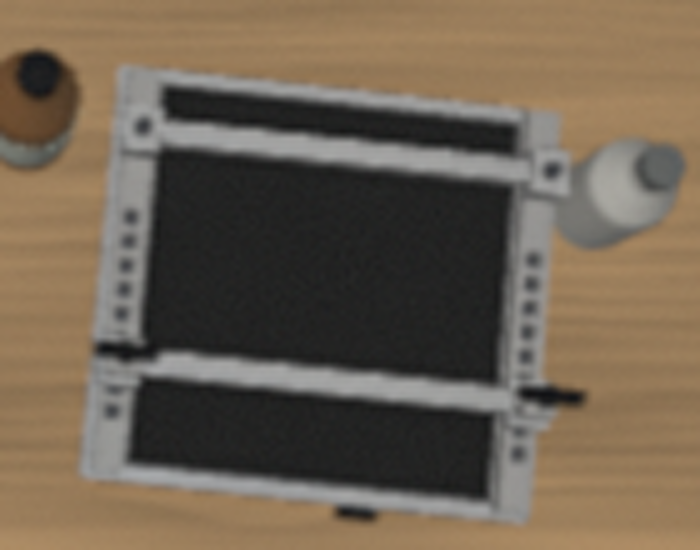

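View pics/s_sh.png

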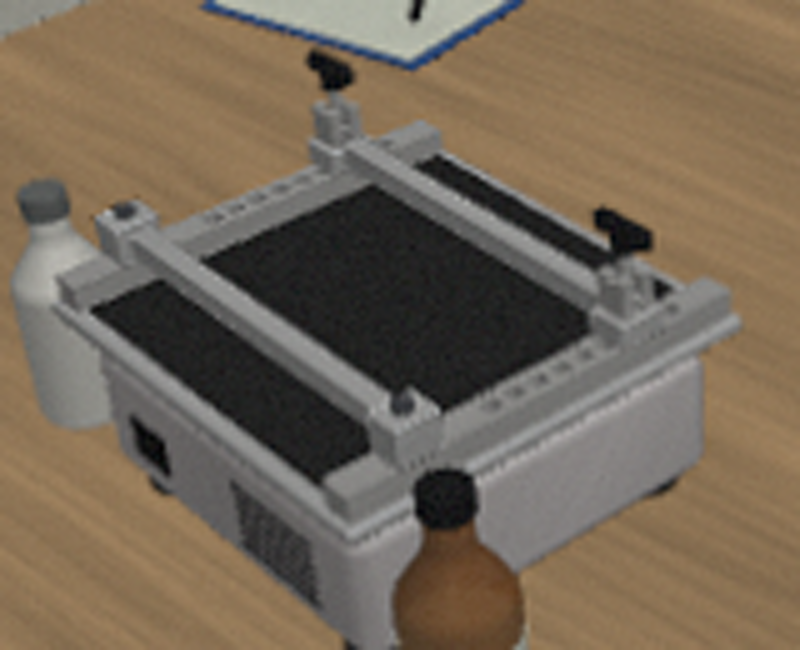

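View pics/t_r.png

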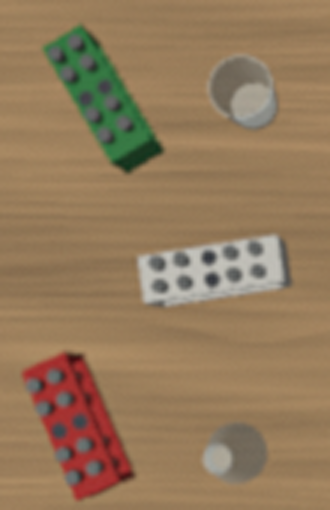

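View pics/s_r.png

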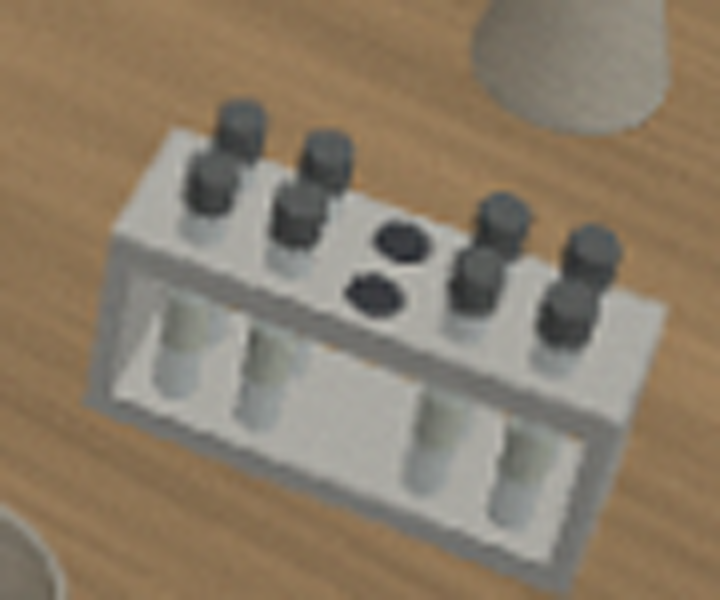

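```bash
cat >fit.py <<'E'
import pickle
from h import *
from scipy.optimize import least_squares
P=pickle.load(open("P0.pkl","rb"))
h=lambda k,y:(-59+15*k,y,134)
shT=[((82,125,158),(143,126)),((82,-125,158),(552,171)),(h(6,125),(131,217)),(h(5,125),(127,241)),(h(4,125),(124,265)),(h(3,125),(121,290)),(h(2,125),(120,314)),(h(-2,125),(112,410)),
(h(6,-125),(534,260)),(h(5,-125),(532,284)),(h(4,-125),(529,308)),(h(3,-125),(527,333)),(h(2,-125),(525,356)),(h(-2,-125),(519,454)),((-59,125,202),(126,350)),((-59,-125,202),(552,396))]
shS=[((82,125,158),(403,402)),((82,-125,158),(125,211)),(h(6,125),(492,405)),(h(5,125),(519,392)),(h(3,125),(564,366)),(h(2,125),(586,353)),(h(6,-125),(212,217)),(h(5,-125),(235,207)),(h(4,-125),(253,199)),(h(3,-125),(271,190)),(h(2,-125),(291,182)),((-59,125,196),(622,230)),((-59,-125,196),(330,70))]
# rack top board corners (x,y,z): 
rT=[((25,75,74),(138,255)),((25,-75,74),(278,235)),((-25,75,74),(145,303)),((-25,-75,74),(285,282)),((12,0,74),(208,257)),((-12,0,74),(212,279))]
rS=[((-25,-75,74),(172,128)),((25,-75,74),(113,232)),((25,75,74),(617,425)),((-25,75,74),(667,305)),((25,-75,0),(88,402)),((25,75,0),(560,597))]
def uv(l,x0,y0,s):return np.array([[x0+(a[0]+.5)/s-.5,y0+(a[1]+.5)/s-.5] for _,a in l])
def fit(obs,init):
    def r(q):
        F=frame(*q);return np.concatenate([(proj(P[c],F(np.array([a for a,_ in l])/1000))-uv(l,*o)).ravel()*w for c,l,o,w in obs])
    s=least_squares(r,init,x_scale=[.01,.01,.05],loss="soft_l1");return s.x,r(s.x)
T=("top",shT,(285,125,5),1);S=("scene",shS,(125,130,5),1)
for o in([T],[S],[T,S]):
    q,r=fit(o,(.587,-.205,-.09));print("sh",np.round(q,4));print(np.round(r.reshape(-1,2),1).tolist())
T=("top",rT,(120,115,3),1);S=("scene",rS,(330,240,8),1)
for o in([T],[S],[T,S]):
    q,r=fit(o,(.525,.296,.1));print("rack",np.round(q,4));print(np.round(r.reshape(-1,2),1).tolist())
E
python3 fit.py
```

```text
sh [ 0.5912 -0.2073 -0.0987]
[[-0.2, 0.2], [-0.4, 0.2], [-0.1, -0.0], [0.2, -0.0], [0.3, -0.0], [0.5, -0.2], [0.2, -0.1], [-0.1, 0.2], [-0.3, 0.1], [-0.3, 0.1], [-0.0, 0.1], [-0.0, -0.1], [0.0, 0.1], [-0.3, -0.1], [0.2, -0.1], [0.4, -0.2]]
sh [ 0.5909 -0.2059 -0.0874]
[[0.5, 1.2], [-0.0, 0.9], [0.1, -0.4], [-0.6, -0.4], [-0.5, -0.1], [-0.5, 0.0], [-0.3, 0.3], [-0.4, 0.4], [0.4, 0.0], [1.1, -0.1], [1.4, -0.3], [0.2, -0.5], [-0.4, -0.4]]
sh [ 0.5909 -0.2068 -0.0941]
[[-0.5, 0.5], [-0.7, 0.1], [-0.4, 0.2], [-0.0, 0.2], [0.1, 0.3], [0.3, 0.1], [0.0, 0.2], [-0.2, 0.4], [-0.5, -0.0], [-0.4, -0.0], [-0.2, -0.0], [-0.1, -0.2], [-0.1, 0.0], [-0.4, -0.1], [0.1, 0.2], [0.3, -0.3], [-0.2, 1.1], [-0.1, 0.6], [-0.4, -0.4], [-1.1, -0.4], [-1.0, -0.1], [-0.9, 0.1], [-0.3, 0.1], [-0.4, 0.1], [0.4, -0.2], [1.2, -0.3], [1.5, -0.5], [-0.2, -0.5], [-0.3, -0.6]]
rack [0.5258 0.2925 0.1547]
[[0.1, 0.2], [-0.1, -0.0], [-0.3, -0.3], [-0.3, -0.2], [0.5, 0.1], [0.1, 0.2]]
rack [0.5255 0.2955 0.1539]
[[0.3, -0.2], [-0.3, -0.3], [0.2, -0.2], [-0.1, 0.2], [-0.6, 0.3], [0.4, 0.1]]
rack [0.5255 0.2945 0.1548]
[[-0.5, 0.3], [-0.8, 0.0], [-0.9, -0.2], [-1.0, -0.2], [-0.2, 0.2], [-0.5, 0.3], [-0.1, -0.4], [-0.7, -0.5], [-0.2, -0.4], [-0.5, 0.0], [-1.0, 0.2], [0.0, -0.1]]
```

```bash
cat >go.py <<'E'
import sys,numpy as np
from station import arm
from h import frame
SH=(.591,-.2068,-.096)
def go(x,y,z,head,shaker=False):
    """head: heading of tool y (deg). shaker: x,y mm in shaker frame, z mm above mat, head relative to shaker x"""
    if shaker:
        x,y,z=frame(*SH)(np.array([x,y,0.])/1000)+np.array([0,0,.12+z/1000]);head=head+np.degrees(SH[2])
    o=arm.get_obs();R=np.array(o["ee_rot"]);d=np.array([x,y,z])-o["position"]
    h=np.degrees(np.arctan2(R[1,1],R[0,1]))
    t=(head-h+180)%360-180
    print("slide",np.round(R.T@d*100,2),"spin",round(-t/5,2),"dist",round(np.linalg.norm(d),3),"now",np.round(o["position"],4),"head",round(h,1),"q",np.round(o["joint_pos"],2),"F",np.round(o["wrist_force"],1),"t",o["time_s"],"w",round(o["gripper_width"],3))
def where():
    o=arm.get_obs();p=np.array(o["position"]);c,s=np.cos(SH[2]),np.sin(SH[2]);d=p[:2]-SH[:2]
    R=np.array(o["ee_rot"]);print("sh mm",np.round([1e3*(c*d[0]+s*d[1]),1e3*(-s*d[0]+c*d[1]),1e3*(p[2]-.12)],1),"relhead",round(np.degrees(np.arctan2(R[1,1],R[0,1])-SH[2]),1),"F",np.round(o["wrist_force"],1),"M",np.round(o["wrist_torque"],2),"t",o["time_s"])
if __name__=="__main__":
    a=sys.argv[1:];where()
    if len(a)>=4: go(*map(float,a[:4]),shaker=len(a)>4)
E
python3 go.py .5 -.1 .3 -28; python3 go.py .5255 .2945 .3 8.9
```

```text
sh mm [-292.8 -390.4  102.6] relhead -59.7 F [-0.9  0.7  0.1] M [-0.04  0.01 -0.04] t 1.3
slide [ 41.2  -32.45  -7.74] spin -7.44 dist 0.53 now [ 0.2621 -0.5674  0.2226] head -65.2 q [ 1.12  0.33 -0.06  1.46  0.02  1.35 -0.09] F [-0.9  0.7  0.1] t 1.3 w 1.004
sh mm [-292.8 -390.4  102.6] relhead -59.7 F [-0.9  0.7  0.1] M [-0.04  0.01 -0.04] t 1.3
slide [ 60.06 -67.19  -7.75] spin -14.82 dist 0.905 now [ 0.2621 -0.5674  0.2226] head -65.2 q [ 1.12  0.33 -0.06  1.46  0.02  1.35 -0.09] F [-0.9  0.7  0.1] t 1.3 w 1.004
```

Request:
step_arm --pt "0 0 -4" --pt "5 -4 -7.7" --pt "41.2 -32.4 -7.7" --pt "41.2 -32.4 -7.7" --pt "41.2 -32.4 -7.7" --pt "41.2 -32.4 -7.7" --pt "41.2 -32.4 -7.7" --pt "41.2 -32.4 -7.7" --spin '[0,0,-7.4,-7.4,-7.4,-7.4,-7.4,-7.4]' --claw '[1,1,1,1,1,1,1,1]' --newtons 30

```text
time_s: 2.1
position: [0.4185, -0.2597, 0.2954]
ee_rot: [[0.471, 0.882, 0.0], [0.882, -0.471, -0.001], [-0.0, 0.001, -1.0]]
wrist_force: [0.3, -0.3, -0.2]
gripper_width: 1.003
```

```bash
python3 go.py .5255 .2945 .3 8.9
```

```text
sh mm [-166.7  -69.2  175.4] relhead -22.6 F [ 0.3 -0.3 -0.2] M [-0.03 -0.12 -0.03] t 2.1
slide [ 53.92 -16.66  -0.5 ] spin -7.4 dist 0.564 now [ 0.4185 -0.2597  0.2954] head -28.1 q [ 0.82  0.03 -0.36  1.67  0.01  1.45 -0.03] F [ 0.3 -0.3 -0.2] t 2.1 w 1.003
```

Request:
step_arm --pt "53.9 -16.7 -0.5" --pt "53.9 -16.7 -0.5" --pt "53.9 -16.7 -0.5" --pt "53.9 -16.7 -0.5" --pt "53.9 -16.7 -0.5" --pt "53.9 -16.7 -0.5" --pt "53.9 -16.7 -0.5" --pt "53.9 -16.7 -0.5" --spin '[-7.4,-7.4,-7.4,-7.4,-7.4,-7.4,-7.4,-7.4]' --claw '[1,1,1,1,1,1,1,1]'

```text
time_s: 2.9
position: [0.4942, 0.1329, 0.299]
ee_rot: [[-0.152, 0.988, 0.001], [0.988, 0.152, -0.0], [-0.001, 0.001, -1.0]]
wrist_force: [1.3, 0.0, 0.4]
gripper_width: 1.004
```

```bash
python3 go.py .5255 .2945 .2 8.9
```

```text
sh mm [-128.9  328.9  179. ] relhead 14.3 F [1.3 0.  0.4] M [-0.05 -0.21 -0.  ] t 2.9
slide [15.5   5.54  9.9 ] spin -0.03 dist 0.192 now [0.4942 0.1329 0.299 ] head 8.8 q [ 0.39  0.11 -0.79  1.6   0.08  1.46 -0.26] F [1.3 0.  0.4] t 2.9 w 1.004
```

Request:
step_arm --pt "15.5 5.5 2" --pt "15.5 5.5 2" --pt "15.5 5.5 4" --pt "15.5 5.5 9" --pt "15.5 5.5 9" --pt "15.5 5.5 9" --spin '[0,0,0,0,0,0]' --claw '[1,1,1,1,1,1]'

```text
time_s: 3.5
position: [0.5241, 0.2921, 0.207]
ee_rot: [[-0.154, 0.988, -0.003], [0.988, 0.154, -0.002], [-0.001, -0.003, -1.0]]
wrist_force: [0.2, -0.5, 0.0]
gripper_width: 0.998
```

```bash
python3 - <<'E'
from station import arm
from h import *
p=arm.capture("scene");crop(p["color"],300,150,180,160,4,"pics/s1.png")
E
python3 go.py .5255 .2945 .050 8.9
```

```text
sh mm [-113.4  490.1   89.1] relhead 14.3 F [ 1.  -0.8  0.3] M [-0.01 -0.13  0.03] t 3.55
slide [ 0.26  0.09 15.91] spin -0.03 dist 0.159 now [0.5251 0.2919 0.2091] head 8.8 q [ 0.07  0.41 -0.84  1.51  0.31  1.36 -0.64] F [ 1.  -0.8  0.3] t 3.55 w 0.999
```

View pics/s1.png

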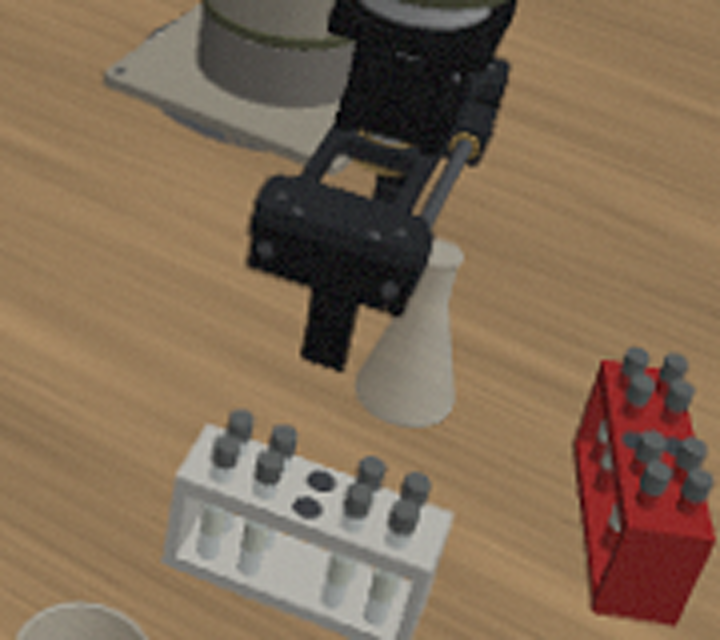

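Request:
step_arm --pt "0.2 0.1 5" --pt "0.2 0.1 10" --pt "0.2 0.1 14" --pt "0.2 0.1 15.8" --pt "0.2 0.1 15.8" --pt "0.2 0.1 15.8" --spin '[0,0,0,0,0,0]' --claw '[1,1,1,1,1,1]'

```text
time_s: 4.15
position: [0.5272, 0.2952, 0.0533]
ee_rot: [[-0.152, 0.988, 0.003], [0.988, 0.152, 0.001], [0.001, 0.003, -1.0]]
wrist_force: [0.7, 0.1, 1.2]
gripper_width: 0.998
```

```bash
python3 - <<'E'
from station import arm
from h import *
p=arm.capture("scene");crop(p["color"],300,150,180,160,4,"pics/s2.png")
E
python3 go.py .5255 .2945 .050 8.9
```

```text
sh mm [-111.6  493.8  -66.4] relhead 14.3 F [-1.5  0.2 -0.6] M [ 0.02 -0.16 -0.05] t 4.2
slide [-0.07 -0.19  0.36] spin -0.03 dist 0.004 now [0.5273 0.2955 0.0536] head 8.8 q [ 0.01  0.56 -0.77  1.67  0.43  1.09 -0.73] F [-1.5  0.2 -0.6] t 4.2 w 1.002
```

View pics/s2.png

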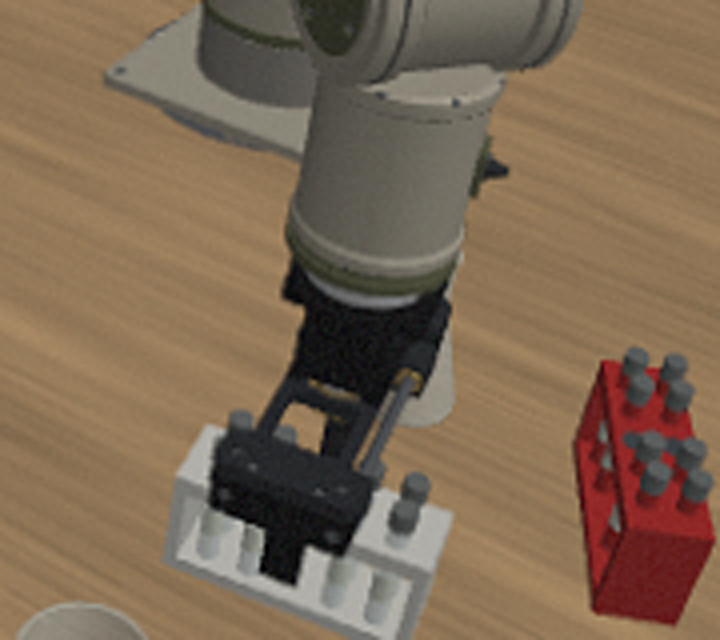

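Request:
step_arm --pt "0 -0.1 0.3" --pt "0 -0.1 0.3" --pt "0 -0.1 0.3" --pt "0 -0.1 0.3" --pt "0 -0.1 0.3" --pt "0 -0.1 0.3" --spin '[0,0,0,0,0,0]' --claw '[0.8,0.55,0.4,0.4,0.4,0.4]' --newtons 30

```text
time_s: 4.8
position: [0.5248, 0.2947, 0.0477]
ee_rot: [[-0.153, 0.988, 0.001], [0.988, 0.153, 0.0], [0.0, 0.001, -1.0]]
wrist_force: [1.1, 1.0, -1.1]
gripper_width: 0.57
```

Request:
step_arm --pt "0 0 0" --pt "0 0 0" --pt "0 0 -1" --pt "0 0 -3" --pt "0 0 -5" --pt "0 0 -5" --spin '[0,0,0,0,0,0]' --claw '[0.4,0.4,0.4,0.4,0.4,0.4]'

```text
time_s: 5.4
position: [0.5254, 0.2956, 0.1001]
ee_rot: [[-0.153, 0.988, 0.003], [0.988, 0.153, 0.002], [0.001, 0.003, -1.0]]
wrist_force: [0.3, 0.9, -4.1]
gripper_width: 0.57
```

```bash
python3 - <<'E'
from station import arm
from h import *
p=arm.capture("scene");crop(p["color"],300,150,180,160,4,"pics/s3.png")
E
python3 go.py 44 0 170 0 s
```

```text
sh mm [-114.   493.   -21.6] relhead 14.3 F [-0.3 -0.  -4.3] M [-0.04 -0.12 -0.02] t 5.45
slide [-51.67   3.16 -19.17] spin 2.86 dist 0.552 now [0.5248 0.2949 0.0984] head 8.8 q [ 0.04  0.5  -0.8   1.64  0.39  1.17 -0.71] F [-0.3 -0.  -4.3] t 5.45 w 0.57
```

View pics/s3.png

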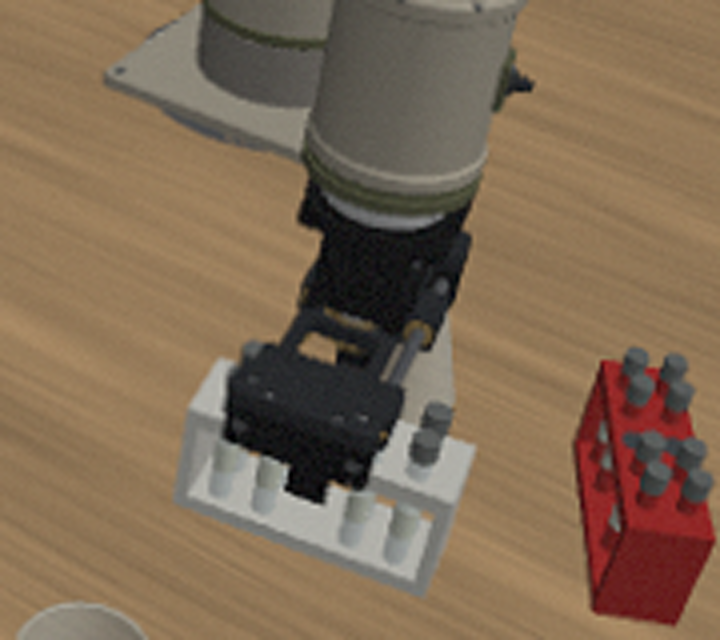

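Request:
step_arm --pt "0 0 -4" --pt "-2 0 -8" --pt "-6 0 -12" --pt "-10 0.5 -16" --pt "-14.5 1 -19" --pt "-19 1.2 -19.2" --pt "-23 1.4 -19.2" --pt "-27 1.6 -19.2" --spin '[0,0,0.3,0.6,0.9,1.2,1.5,1.8]' --claw '[0.4,0.4,0.4,0.4,0.4,0.4,0.4,0.4]'

```text
time_s: 6.25
position: [0.5817, 0.0266, 0.2886]
ee_rot: [[0.007, 1.0, -0.001], [1.0, -0.007, -0.001], [-0.001, -0.001, -1.0]]
wrist_force: [0.8, 0.6, -4.5]
gripper_width: 0.569
```

```bash
python3 go.py 44 0 170 0 s
```

```text
sh mm [-31.6 231.4 168.6] relhead 5.1 F [ 0.8  0.6 -4.5] M [ 0.01 -0.14  0.03] t 6.25
slide [-23.72   5.48  -0.11] spin 1.02 dist 0.243 now [0.5817 0.0266 0.2886] head -0.4 q [ 0.47  0.29 -0.74  1.44  0.2   1.48 -0.27] F [ 0.8  0.6 -4.5] t 6.25 w 0.569
```

Request:
step_arm --pt "-4 1 0" --pt "-8 2 0" --pt "-12 3 0" --pt "-16 4 0" --pt "-20 5 0" --pt "-23.2 5.5 0" --pt "-23.7 5.5 0" --pt "-23.7 5.5 0" --spin '[0.2,0.4,0.6,0.8,1,1,1,1]' --claw '[0.4,0.4,0.4,0.4,0.4,0.4,0.4,0.4]'

```text
time_s: 7.05
position: [0.6351, -0.2084, 0.2873]
ee_rot: [[0.093, 0.996, -0.003], [0.996, -0.093, 0.001], [0.0, -0.003, -1.0]]
wrist_force: [0.2, 2.1, -4.7]
gripper_width: 0.572
```

```bash
python3 - <<'E'
from station import arm
from h import *
p=arm.capture("scene");crop(p["color"],110,60,200,190,4,"pics/s4.png")
p=arm.capture("top");crop(p["color"],285,125,140,110,5,"pics/t4.png")
E
python3 go.py 44 0 80 0 s
```

```text
sh mm [ 44.3   5.6 168.6] relhead 0.4 F [ 0.4  0.3 -3.8] M [ 0.01 -0.06  0.01] t 7.15
slide [-0.57 -0.02  8.86] spin 0.08 dist 0.089 now [ 0.6356 -0.2055  0.2886] head -5.1 q [ 0.64  0.47 -0.6   1.2   0.26  1.55 -0.  ] F [ 0.4  0.3 -3.8] t 7.15 w 0.569
```

View pics/s4.png

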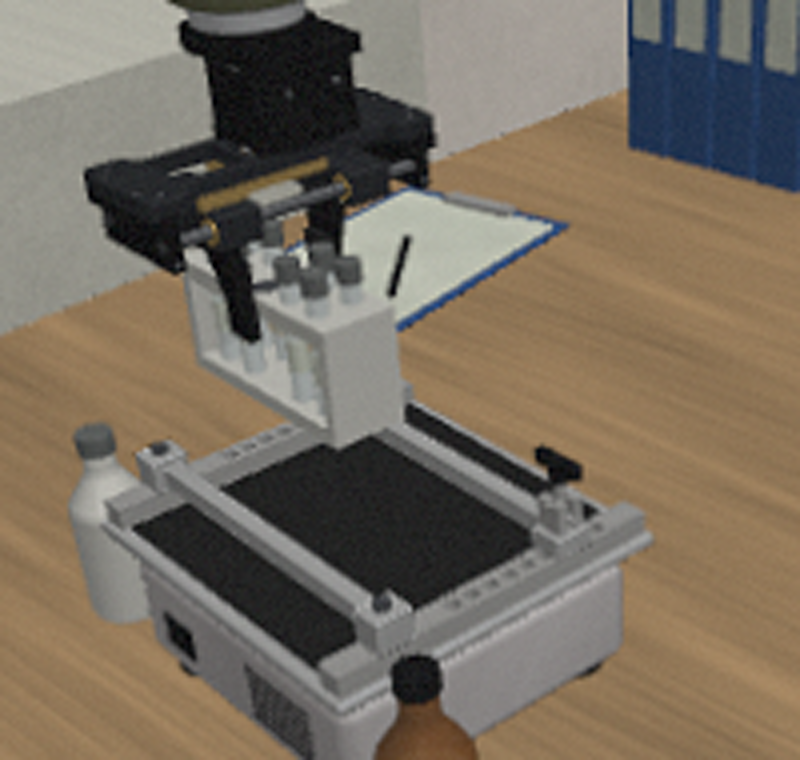

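View pics/t4.png

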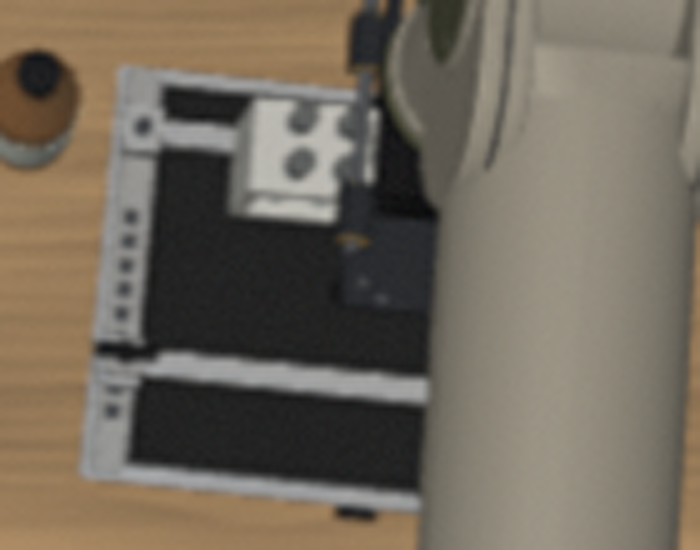

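Request:
step_arm --pt "-0.6 0 3" --pt "-0.6 0 6.5" --pt "-0.6 0 9.5" --pt "-0.6 0 10.8" --pt "-0.6 0 10.8" --pt "-0.6 0 10.8" --spin '[0.1,0.1,0.1,0.1,0.1,0.1]' --claw '[0.4,0.4,0.4,0.4,0.4,0.4]'

```text
time_s: 7.75
position: [0.636, -0.2123, 0.1832]
ee_rot: [[0.099, 0.995, 0.002], [0.995, -0.099, -0.0], [-0.0, 0.002, -1.0]]
wrist_force: [0.4, 0.2, -3.5]
gripper_width: 0.567
```

```bash
python3 - <<'E'
from station import arm
from h import *
p=arm.capture("scene");crop(p["color"],110,90,180,170,4,"pics/s5.png")
E
python3 go.py 44 0 48 0 s
```

```text
sh mm [45.6 -1.4 63.7] relhead -0.2 F [-0.2 -0.2 -4.1] M [-0.01 -0.07  0.02] t 7.8
slide [ 0.14 -0.16  1.57] spin -0.03 dist 0.016 now [ 0.6363 -0.2125  0.1837] head -5.7 q [ 0.66  0.52 -0.59  1.36  0.29  1.35 -0.02] F [-0.2 -0.2 -4.1] t 7.8 w 0.57
```

View pics/s5.png

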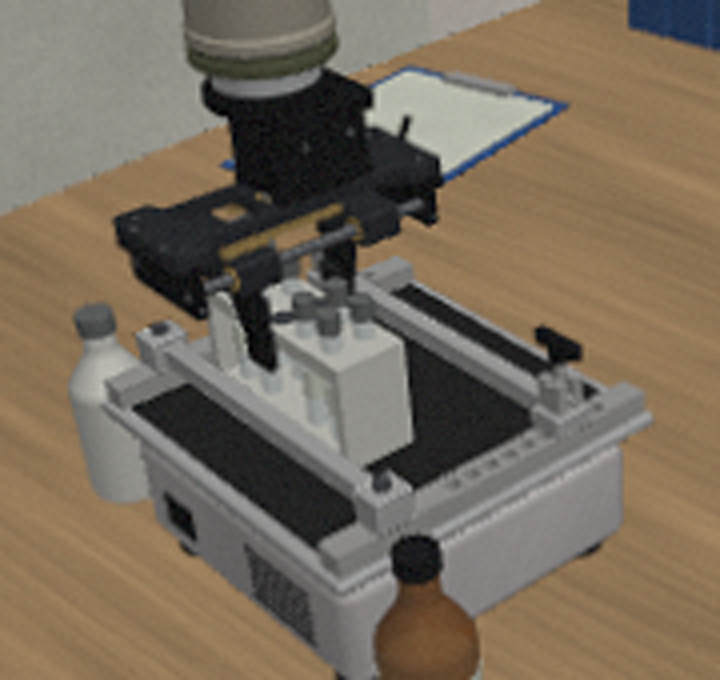

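Request:
step_arm --pt "0.1 -0.1 0.5" --pt "0.1 -0.1 0.9" --pt "0.1 -0.1 1.2" --pt "0.1 -0.1 1.4" --pt "0.1 -0.1 1.6" --pt "0.1 -0.1 1.6" --spin '[0,0,0,0,0,0]' --claw '[0.4,0.4,0.4,0.4,0.4,0.4]'

```text
time_s: 8.4
position: [0.6346, -0.2119, 0.1675]
ee_rot: [[0.1, 0.995, 0.001], [0.995, -0.1, -0.001], [-0.001, 0.001, -1.0]]
wrist_force: [-4.4, 1.0, 7.8]
gripper_width: 0.566
```

```bash
python3 go.py 44 0 48 0 s
```

```text
sh mm [43.9 -0.9 47.5] relhead -0.2 F [-4.4  1.   7.8] M [0.2  1.47 0.06] t 8.4
slide [ 0.09  0.01 -0.05] spin -0.04 dist 0.001 now [ 0.6346 -0.2119  0.1675] head -5.7 q [ 0.67  0.53 -0.59  1.38  0.29  1.32 -0.03] F [-4.4  1.   7.8] t 8.4 w 0.566
```

Request:
step_arm --pt "0 0 -0.1" --pt "0 0 -0.1" --pt "0 0 -0.1" --pt "0 0 -0.1" --pt "0 0 -0.1" --pt "0 0 -0.1" --spin '[0,0,0,0,0,0]' --claw '[0.4,0.4,0.62,0.7,0.8,0.8]'

```text
time_s: 9.0
position: [0.6345, -0.2118, 0.1665]
ee_rot: [[0.099, 0.995, 0.0], [0.995, -0.099, 0.0], [0.0, 0.0, -1.0]]
wrist_force: [-0.0, -0.3, 0.7]
gripper_width: 0.765
```

Request:
step_arm --pt "0 0 -2" --pt "0 0 -5" --pt "0 0 -9" --pt "0 0 -13" --pt "0 0 -13" --spin '[0,0,0,0,0]' --claw '[0.8,0.8,0.8,0.8,0.8]'

```text
time_s: 9.5
position: [0.6363, -0.2118, 0.303]
ee_rot: [[0.1, 0.995, 0.009], [0.995, -0.1, -0.002], [-0.001, 0.009, -1.0]]
wrist_force: [1.1, 0.8, -1.4]
gripper_width: 0.799
```

```bash
python3 - <<'E'
from station import arm
from h import *
p=arm.capture("scene");crop(p["color"],110,90,180,170,4,"pics/s6.png")
E
python3 go.py -59 125 110 0 s
```

```text
sh mm [ 44.9  -0.6 179.7] relhead -0.2 F [ 0.2 -0.1 -0.5] M [-0.01 -0.03  0.01] t 9.55
slide [ 12.53 -10.47   6.91] spin -0.04 dist 0.177 now [ 0.6356 -0.2117  0.2997] head -5.7 q [ 0.65  0.47 -0.6   1.18  0.26  1.56 -0.  ] F [ 0.2 -0.1 -0.5] t 9.55 w 0.8
```

View pics/s6.png

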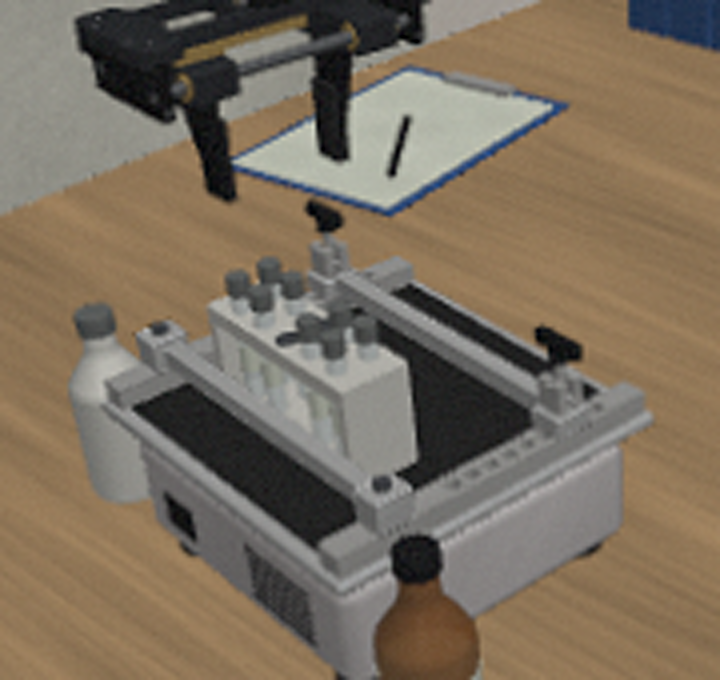

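Request:
step_arm --pt "4 -3.5 0" --pt "8 -7 0" --pt "12.5 -10.5 1" --pt "12.5 -10.5 4" --pt "12.5 -10.5 6.9" --pt "12.5 -10.5 6.9" --pt "12.5 -10.5 6.9" --spin '[0,0,0,0,0,0,0]' --claw '[0.7,0.6,0.6,0.6,0.6,0.6,0.6]'

```text
time_s: 10.25
position: [0.5421, -0.0774, 0.2275]
ee_rot: [[0.1, 0.995, -0.001], [0.995, -0.1, 0.0], [0.0, -0.001, -1.0]]
wrist_force: [0.8, 0.6, -0.3]
gripper_width: 0.598
```

```bash
python3 - <<'E'
from station import arm
from h import *
p=arm.capture("scene");crop(p["color"],170,90,140,130,5,"pics/s7.png")
E
python3 go.py -59 125 62 0 s
```

```text
sh mm [-60.4 124.1 108.4] relhead -0.2 F [ 0.2 -0.7 -0.1] M [-0.02 -0.12 -0.04] t 10.3
slide [0.09 0.14 4.64] spin -0.05 dist 0.046 now [ 0.5428 -0.0774  0.2284] head -5.7 q [ 0.66  0.22 -0.69  1.63  0.15  1.34 -0.15] F [ 0.2 -0.7 -0.1] t 10.3 w 0.598
```

View pics/s7.png

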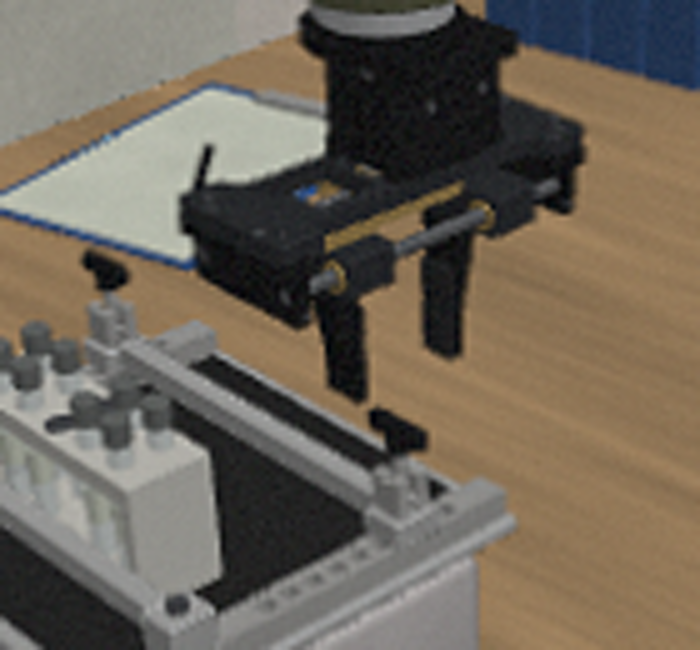

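Request:
step_arm --pt "0.1 0.1 2" --pt "0.1 0.1 4" --pt "0.1 0.1 4.6" --pt "0.1 0.1 4.6" --pt "0.1 0.1 4.6" --spin '[0,0,0,0,0]' --claw '[0.6,0.6,0.6,0.4,0.25]' --newtons 8

```text
time_s: 10.8
position: [0.5441, -0.0762, 0.1829]
ee_rot: [[0.1, 0.995, 0.002], [0.995, -0.1, -0.0], [0.0, 0.002, -1.0]]
wrist_force: [-0.2, -0.4, -0.2]
gripper_width: 0.493
```

Request:
step_arm --pt "0 0 0" --pt "0 0 0" --pt "0 0 0" --pt "0 0 0" --spin '[0,0,0,0]' --claw '[0.1,0.0,0.0,0.0]' --newtons 8

```text
time_s: 11.2
position: [0.5435, -0.0761, 0.1818]
ee_rot: [[0.099, 0.995, 0.0], [0.995, -0.099, -0.0], [-0.0, 0.0, -1.0]]
wrist_force: [-1.0, -0.3, -0.1]
gripper_width: 0.138
```

```bash
python3 - <<'E'
from station import arm
from h import *
p=arm.capture("scene");crop(p["color"],170,90,140,130,5,"pics/s8.png")
E
python3 go.py -59 125 62 0 s
```

```text
sh mm [-59.7 125.5  61.8] relhead -0.2 F [-0.6 -0.4  1.1] M [0.02 0.22 0.06] t 11.25
slide [-0.05  0.07 -0.02] spin -0.04 dist 0.001 now [ 0.5436 -0.0762  0.1818] head -5.7 q [ 0.65  0.26 -0.68  1.69  0.17  1.25 -0.17] F [-0.6 -0.4  1.1] t 11.25 w 0.116
```

View pics/s8.png

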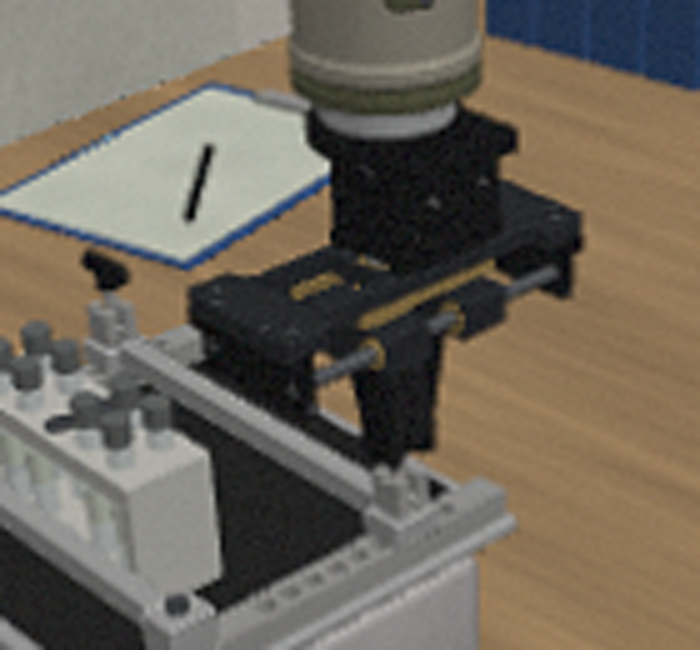

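Request:
step_arm --pt "0 0 0" --pt "0 0 0" --pt "0 0 -0.6" --pt "0 0 -1.2" --pt "0 0 -1.75" --pt "0 0 -1.75" --pt "0 0 -1.75" --spin '[0,0,0,0,0,0,0]' --claw '[0,0,0,0,0,0,0]' --newtons 50

```text
time_s: 11.95
position: [0.5431, -0.0761, 0.1987]
ee_rot: [[0.099, 0.995, -0.001], [0.995, -0.099, 0.0], [-0.0, -0.001, -1.0]]
wrist_force: [3.8, 0.4, -11.1]
gripper_width: 0.106
```

```bash
python3 - <<'E'
from station import arm
from h import *
p=arm.capture("scene");crop(p["color"],170,90,140,130,5,"pics/s9.png")
E
python3 go.py -59 125 79.5 0 s
```

```text
sh mm [-60.2 125.5  78.6] relhead -0.2 F [  2.6  -0.1 -12.2] M [-0.02 -0.81 -0.03] t 12.0
slide [-0.05  0.12 -0.09] spin -0.04 dist 0.002 now [ 0.5431 -0.0761  0.1986] head -5.7 q [ 0.65  0.25 -0.69  1.67  0.16  1.28 -0.17] F [  2.6  -0.1 -12.2] t 12.0 w 0.105
```

View pics/s9.png

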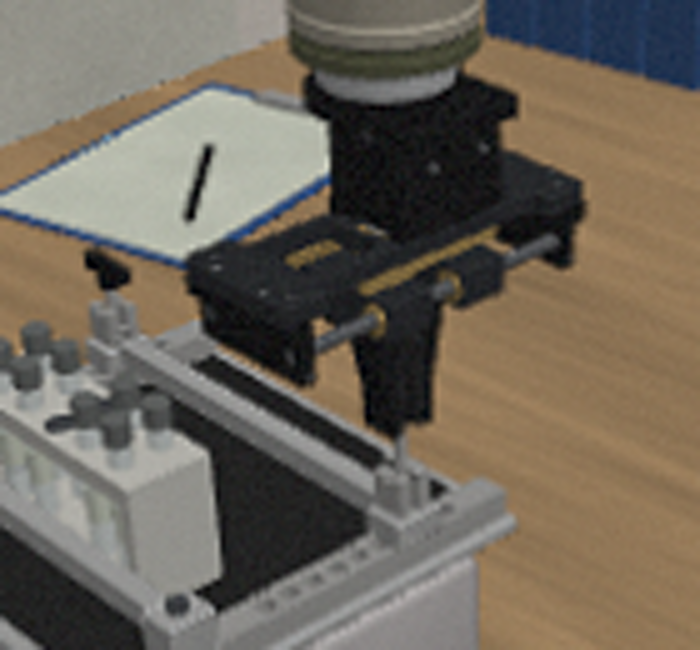

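Request:
step_arm --pt "0 0 -0.05" --pt "0 0 -0.05" --pt "0 0 -0.05" --pt "0 0 -0.05" --pt "0 0 -0.05" --pt "0 0 -0.05" --pt "0 0 -0.05" --spin '[-0.5,-2,-3.5,-5,-6.5,-8,-9]' --claw '[0,0,0,0,0,0,0]'

```text
time_s: 12.7
position: [0.5434, -0.076, 0.1993]
ee_rot: [[-0.637, 0.771, 0.0], [0.771, 0.637, 0.0], [0.0, 0.0, -1.0]]
wrist_force: [4.7, 0.6, -11.4]
gripper_width: 0.109
```

```bash
python3 go.py -59 125 79 90 s
```

```text
sh mm [-59.9 125.6  79.3] relhead 45.1 F [  4.7   0.6 -11.4] M [ 0.08 -1.15  0.03] t 12.7
slide [-0.11  0.02  0.03] spin -8.98 dist 0.001 now [ 0.5434 -0.076   0.1993] head 39.6 q [ 0.73  0.27 -0.79  1.66  0.2   1.29  0.6 ] F [  4.7   0.6 -11.4] t 12.7 w 0.109
```

Request:
step_arm --pt "-0.1 0 0" --pt "-0.1 0 0" --pt "-0.1 0 0" --pt "-0.1 0 0" --pt "-0.1 0 0" --pt "-0.1 0 0" --pt "-0.1 0 0" --spin '[-1.5,-3,-4.5,-6,-7.5,-9,-9]' --claw '[0,0,0,0,0,0,0]'

```text
time_s: 13.4
position: [0.5437, -0.0759, 0.1991]
ee_rot: [[-0.995, 0.096, -0.001], [0.096, 0.995, 0.001], [0.001, 0.001, -1.0]]
wrist_force: [1.8, 4.7, -10.9]
gripper_width: 0.111
```

```bash
python3 go.py -59 125 79 90 s
```

```text
sh mm [-59.7 125.8  79.1] relhead 90.0 F [  1.8   4.7 -10.9] M [ 1.09 -0.63  0.04] t 13.4
slide [-0.07 -0.08  0.01] spin -0.01 dist 0.001 now [ 0.5437 -0.0759  0.1991] head 84.5 q [ 0.82  0.3  -0.9   1.66  0.24  1.3   1.35] F [  1.8   4.7 -10.9] t 13.4 w 0.111
```

Now lower 5 mm into the notch and open.

Request:
step_arm --pt "0 0 0.2" --pt "0 0 0.5" --pt "0 0 0.6" --pt "0 0 0.6" --spin '[0,0,0,0]' --claw '[0,0,0,0]'

```text
time_s: 13.8
position: [0.5438, -0.0759, 0.1938]
ee_rot: [[-0.995, 0.103, -0.0], [0.103, 0.995, 0.001], [0.0, 0.001, -1.0]]
wrist_force: [-0.4, 5.5, -7.3]
gripper_width: 0.104
```

```bash
python3 go.py -59 125 74 90 s
```

```text
sh mm [-59.5 125.8  73.8] relhead 89.6 F [-0.4  5.5 -7.3] M [ 1.18 -0.11  0.03] t 13.8
slide [-0.05 -0.08 -0.02] spin -0.08 dist 0.001 now [ 0.5438 -0.0759  0.1938] head 84.1 q [ 0.82  0.3  -0.9   1.67  0.24  1.29  1.34] F [-0.4  5.5 -7.3] t 13.8 w 0.104
```

Request:
step_arm --pt "0 0 0" --pt "0 0 0" --pt "0 0 0" --pt "0 0 0" --pt "0 0 -2" --pt "0 0 -5" --pt "0 0 -9" --pt "0 0 -9" --spin '[0,0,0,0,0,0,0,0]' --claw '[0.15,0.3,0.5,0.5,0.5,0.5,0.5,0.5]'

```text
time_s: 14.6
position: [0.5461, -0.0768, 0.2888]
ee_rot: [[-0.995, 0.1, 0.007], [0.1, 0.995, -0.002], [-0.008, -0.001, -1.0]]
wrist_force: [1.0, 0.4, -0.0]
gripper_width: 0.495
```

```bash
python3 - <<'E'
from station import arm
from h import *
p=arm.capture("scene");crop(p["color"],130,100,150,130,5,"pics/s10.png")
E
python3 go.py -59 -125 160 0 s
```

```text
sh mm [-57.9 124.9 166.1] relhead 89.7 F [-0.7  0.1 -0.2] M [ 0.11 -0.08  0.02] t 14.65
slide [  0.   -24.99   0.64] spin 17.95 dist 0.25 now [ 0.5453 -0.077   0.2861] head 84.2 q [ 0.83  0.24 -0.91  1.53  0.2   1.46  1.38] F [-0.7  0.1 -0.2] t 14.65 w 0.498
```

View pics/s10.png

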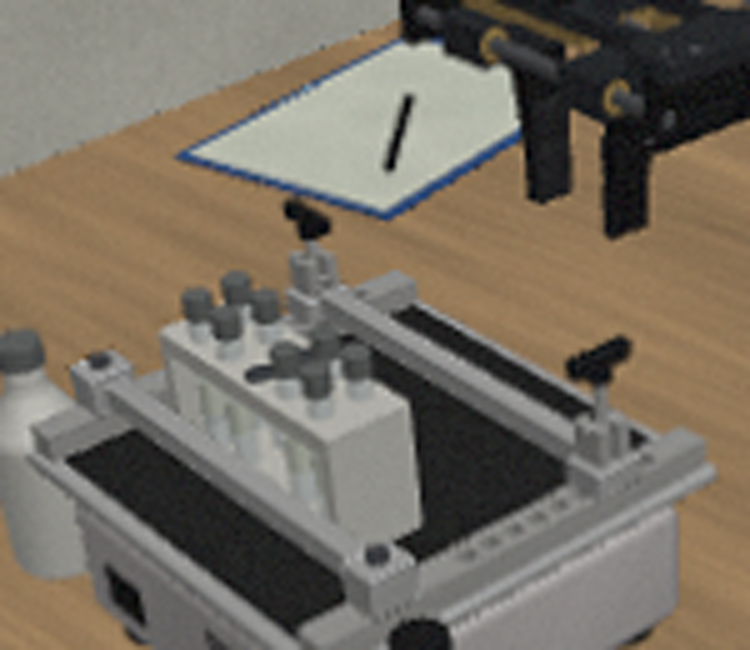

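Request:
step_arm --pt "0 -4 0.6" --pt "0 -8 0.6" --pt "0 -12 0.6" --pt "0 -16 0.6" --pt "0 -20 0.6" --pt "0 -23 0.6" --pt "0 -25 0.6" --pt "0 -25 0.6" --spin '[1.5,3,4.5,6,7.5,9,10.5,12]' --claw '[0.5,0.5,0.5,0.5,0.5,0.5,0.5,0.5]'

```text
time_s: 15.45
position: [0.5173, -0.3297, 0.2757]
ee_rot: [[-0.401, 0.916, -0.002], [0.916, 0.401, -0.0], [0.001, -0.002, -1.0]]
wrist_force: [-0.2, 0.1, 0.1]
gripper_width: 0.499
```

```bash
python3 go.py -59 -125 110 0 s
```

```text
sh mm [ -61.6 -129.4  155.7] relhead 29.2 F [-0.2  0.1  0.1] M [ 0.05 -0.15 -0.05] t 15.45
slide [0.25 0.45 4.57] spin 5.83 dist 0.046 now [ 0.5173 -0.3297  0.2757] head 23.7 q [ 0.97  0.35 -0.62  1.38  0.2   1.48  0.77] F [-0.2  0.1  0.1] t 15.45 w 0.499
```

Request:
step_arm --pt "0.2 0.4 1" --pt "0.2 0.4 2" --pt "0.2 0.4 3" --pt "0.2 0.4 4.5" --pt "0.2 0.4 4.5" --pt "0.2 0.4 4.5" --spin '[1.5,3,4.5,5.8,5.8,5.8]' --claw '[0.5,0.5,0.5,0.5,0.5,0.5]'

```text
time_s: 16.05
position: [0.5217, -0.3221, 0.2322]
ee_rot: [[0.079, 0.997, -0.001], [0.997, -0.079, 0.0], [0.0, -0.001, -1.0]]
wrist_force: [0.9, 0.7, -0.0]
gripper_width: 0.501
```

```bash
python3 - <<'E'
from station import arm
from h import *
p=arm.capture("scene");crop(p["color"],130,80,150,130,5,"pics/s11.png")
E
python3 go.py -59.5 -125 62 0 s
```

```text
sh mm [ -57.6 -121.5  112.8] relhead 1.0 F [ 0.4 -0.4  0.9] M [-0.01 -0.09 -0.  ] t 16.1
slide [-0.34 -0.19  5.08] spin 0.19 dist 0.051 now [ 0.522  -0.3222  0.2328] head -4.5 q [ 0.91  0.35 -0.56  1.46  0.19  1.39  0.27] F [ 0.4 -0.4  0.9] t 16.1 w 0.502
```

View pics/s11.png

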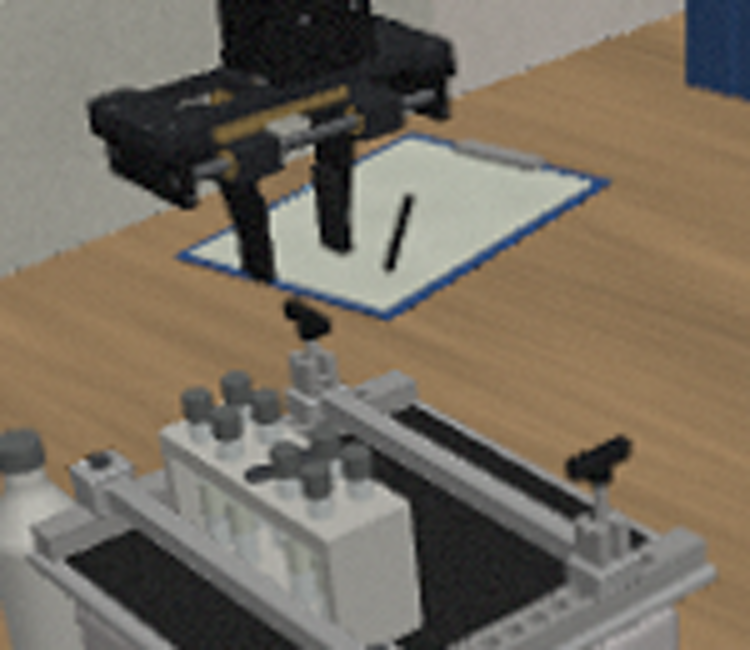

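Request:
step_arm --pt "-0.3 -0.15 2" --pt "-0.3 -0.15 4" --pt "-0.3 -0.15 5.1" --pt "-0.3 -0.15 5.1" --pt "-0.3 -0.15 5.1" --spin '[0.2,0.2,0.2,0.2,0.2]' --claw '[0.5,0.5,0.5,0.5,0.4]' --newtons 8

```text
time_s: 16.6
position: [0.5206, -0.3251, 0.1825]
ee_rot: [[0.098, 0.995, 0.001], [0.995, -0.098, -0.0], [-0.0, 0.001, -1.0]]
wrist_force: [0.9, 0.5, -0.3]
gripper_width: 0.464
```

```bash
python3 - <<'E'
from station import arm
from h import *
p=arm.capture("scene");crop(p["color"],130,80,150,130,5,"pics/s12.png")
E
python3 go.py -59 -125 62 0 s
```

```text
sh mm [ -58.5 -124.6   62.9] relhead -0.2 F [0.4 0.1 0.6] M [-0.06 -0.09 -0.03] t 16.65
slide [-0.04 -0.05  0.09] spin -0.03 dist 0.001 now [ 0.5209 -0.3252  0.1829] head -5.7 q [ 0.91  0.38 -0.55  1.52  0.2   1.29  0.24] F [0.4 0.1 0.6] t 16.65 w 0.439
```

View pics/s12.png

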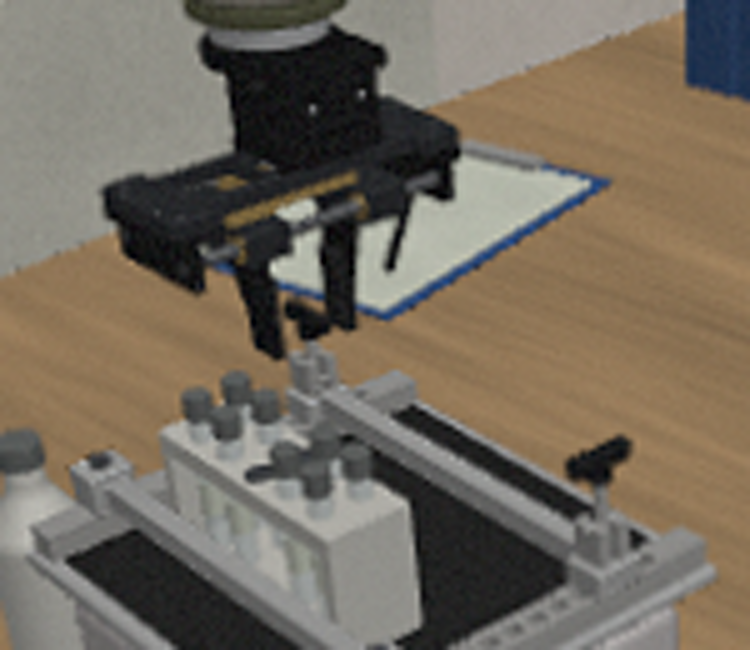

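Request:
step_arm --pt "0 0 0.1" --pt "0 0 0.1" --pt "0 0 0.1" --pt "0 0 0.1" --pt "0 0 0.1" --pt "0 0 0.1" --spin '[0,0,0,0,0,0]' --claw '[0.25,0.1,0.0,0.0,0.0,0.0]' --newtons 8

```text
time_s: 17.25
position: [0.5202, -0.3251, 0.1808]
ee_rot: [[0.099, 0.995, -0.0], [0.995, -0.099, -0.0], [-0.0, -0.0, -1.0]]
wrist_force: [-2.2, 0.4, 1.7]
gripper_width: 0.117
```

```bash
python3 go.py -59 -125 62 0 s
```

```text
sh mm [ -59.1 -124.5   60.8] relhead -0.2 F [-2.2  0.4  1.7] M [ 0.05  0.2  -0.09] t 17.25
slide [-0.05  0.02 -0.12] spin -0.04 dist 0.001 now [ 0.5202 -0.3251  0.1808] head -5.7 q [ 0.91  0.38 -0.55  1.53  0.2   1.29  0.24] F [-2.2  0.4  1.7] t 17.25 w 0.117
```

Request:
step_arm --pt "0 -0.03 0" --pt "0 -0.03 0" --pt "0 -0.03 -0.6" --pt "0 -0.03 -1.2" --pt "0 -0.03 -1.8" --pt "0 -0.03 -1.8" --pt "0 -0.03 -1.8" --spin '[0,0,0,0,0,0,0]' --claw '[0,0,0,0,0,0,0]' --newtons 50

```text
time_s: 17.95
position: [0.5196, -0.3249, 0.198]
ee_rot: [[0.099, 0.995, -0.001], [0.995, -0.099, 0.0], [0.0, -0.001, -1.0]]
wrist_force: [0.9, -1.5, -12.3]
gripper_width: 0.112
```

```bash
python3 - <<'E'
from station import arm
from h import *
p=arm.capture("scene");crop(p["color"],130,80,150,130,5,"pics/s13.png")
E
python3 go.py -59 -125 78.3 -90 s
```

```text
sh mm [ -59.8 -124.4   77.9] relhead -0.2 F [  1.1  -1.3 -11.1] M [-0.26 -0.28  0.02] t 18.0
slide [-0.06  0.08 -0.04] spin 17.96 dist 0.001 now [ 0.5196 -0.3249  0.1979] head -5.7 q [ 0.91  0.37 -0.55  1.51  0.2   1.32  0.25] F [  1.1  -1.3 -11.1] t 18.0 w 0.106
```

View pics/s13.png

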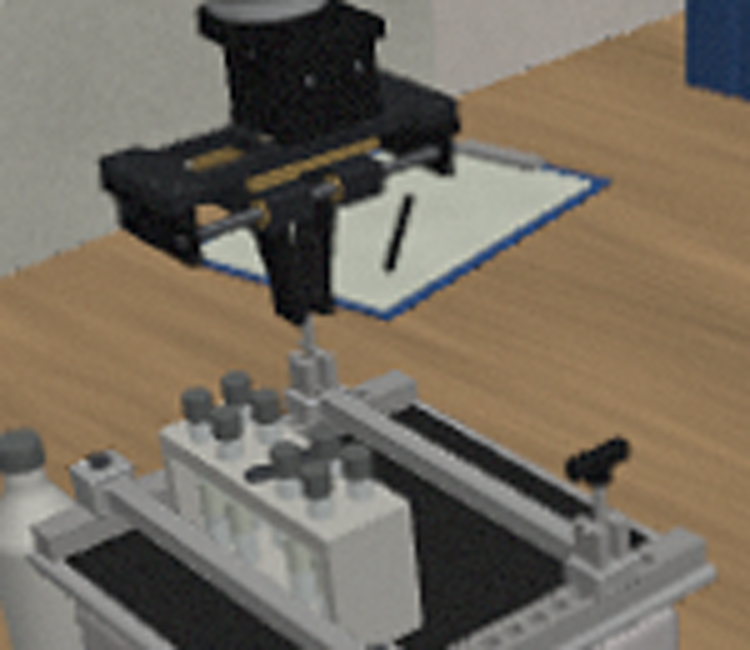

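Request:
step_arm --pt "0 0.03 -0.03" --pt "0 0.03 -0.03" --pt "0 0.03 -0.03" --pt "0 0.03 -0.03" --pt "0 0.03 -0.03" --pt "0 0.03 -0.03" --pt "0 0.03 -0.03" --spin '[0.5,2,3.5,5,6.5,8,9]' --claw '[0,0,0,0,0,0,0]'

```text
time_s: 18.7
position: [0.5193, -0.3248, 0.198]
ee_rot: [[0.777, 0.629, -0.002], [0.629, -0.777, 0.001], [-0.001, -0.002, -1.0]]
wrist_force: [-1.7, -0.7, -11.7]
gripper_width: 0.112
```

Request:
step_arm --pt "0 0 0" --pt "0 0 0" --pt "0 0 0" --pt "0 0 0" --pt "0 0 0" --pt "0 0 0" --pt "0 0 0" --spin '[1.5,3,4.5,6,7.5,9,9]' --claw '[0,0,0,0,0,0,0]'

```text
time_s: 19.4
position: [0.5194, -0.3245, 0.198]
ee_rot: [[0.995, -0.101, -0.003], [-0.101, -0.995, 0.001], [-0.003, -0.001, -1.0]]
wrist_force: [-2.8, 0.9, -11.4]
gripper_width: 0.111
```

```bash
python3 go.py -59 -125 73 -90 s
```

```text
sh mm [ -60. -124.   78.] relhead -90.3 F [ -2.8   0.9 -11.4] M [0.16 0.52 0.04] t 19.4
slide [0.1  0.1  0.49] spin -0.06 dist 0.005 now [ 0.5194 -0.3245  0.198 ] head -95.8 q [ 0.74  0.34 -0.32  1.51  0.11  1.31 -1.27] F [ -2.8   0.9 -11.4] t 19.4 w 0.111
```

Lower into the notch, open, and rise.

Request:
step_arm --pt "0 0 0.2" --pt "0 0 0.5" --pt "0 0 0.6" --pt "0 0 0.6" --spin '[0,0,0,0]' --claw '[0,0,0,0]'

```text
time_s: 19.8
position: [0.5204, -0.3247, 0.1929]
ee_rot: [[0.995, -0.098, 0.0], [-0.098, -0.995, 0.0], [0.0, -0.0, -1.0]]
wrist_force: [-1.2, 2.3, -10.1]
gripper_width: 0.109
```

Request:
step_arm --pt "0 0 0" --pt "0 0 0" --pt "0 0 0" --pt "0 0 0" --pt "0 0 -2" --pt "0 0 -5" --pt "0 0 -7" --pt "0 0 -7" --spin '[0,0,0,0,0,0,0,0]' --claw '[0.15,0.3,0.5,0.5,0.5,0.5,0.3,0]'

```text
time_s: 20.6
position: [0.5217, -0.3257, 0.2668]
ee_rot: [[0.995, -0.099, 0.005], [-0.099, -0.995, -0.003], [0.006, 0.003, -1.0]]
wrist_force: [0.0, 0.3, -1.0]
gripper_width: 0.39
```

```bash
python3 - <<'E'
from station import arm
from h import *
p=arm.capture("scene");crop(p["color"],130,80,150,130,5,"pics/s14.png")
E
python3 go.py -95 0 130 -90 s
```

```text
sh mm [ -58.2 -124.8  144.7] relhead -90.2 F [-0.8  0.3 -0.9] M [ 0.05  0.03 -0.03] t 20.65
slide [ -3.73 -12.47   1.43] spin -0.04 dist 0.131 now [ 0.5211 -0.3255  0.2647] head -95.7 q [ 0.74  0.31 -0.32  1.42  0.1   1.43 -1.25] F [-0.8  0.3 -0.9] t 20.65 w 0.352
```

View pics/s14.png

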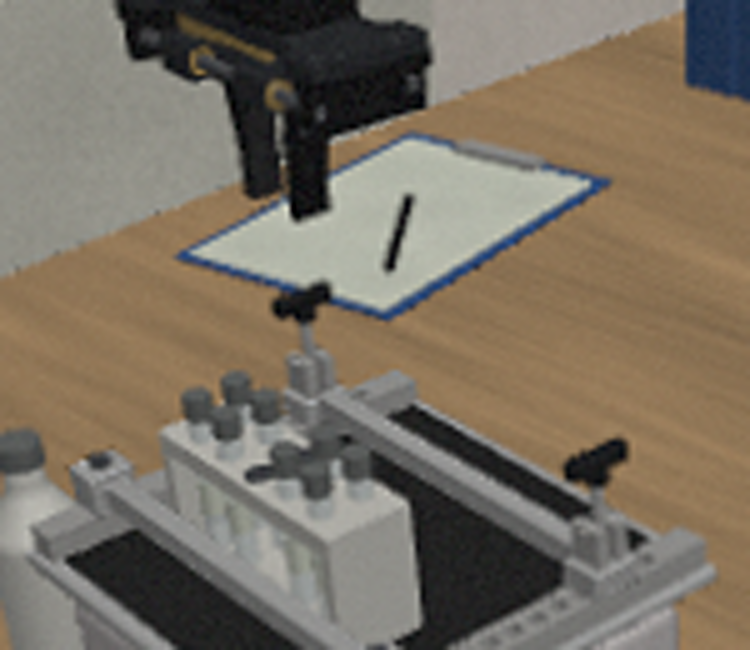

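```bash
python3 go.py -110 102 130 0 s
```

```text
sh mm [ -58.2 -124.8  144.7] relhead -90.2 F [-0.8  0.3 -0.9] M [ 0.05  0.03 -0.03] t 20.65
slide [ -5.26 -22.67   1.41] spin -18.04 dist 0.233 now [ 0.5211 -0.3255  0.2647] head -95.7 q [ 0.74  0.31 -0.32  1.42  0.1   1.43 -1.25] F [-0.8  0.3 -0.9] t 20.65 w 0.352
```

Request:
step_arm --pt "-2 -2 0" --pt "-4 -6 0" --pt "-5 -10 0" --pt "-5.2 -14 0" --pt "-5.2 -18 0" --pt "-5.2 -21 0" --pt "-5.2 -22.7 0" --pt "-5.2 -22.7 0" --spin '[-1.5,-3,-4.5,-6,-7.5,-9,-10.5,-12]' --claw '[0,0,0,0,0,0,0,0]'

```text
time_s: 21.45
position: [0.4911, -0.0909, 0.2623]
ee_rot: [[0.576, 0.818, -0.0], [0.818, -0.576, 0.0], [0.0, -0.001, -1.0]]
wrist_force: [-1.0, -0.3, 0.2]
gripper_width: 0.006
```

Request:
step_arm --pt "0 0 0" --pt "0 0 0" --pt "0 0 0" --pt "0 0 0" --pt "0 0 0" --pt "0 0 0" --spin '[-1.5,-3,-4.5,-6,-6,-6]' --claw '[0,0,0,0,0,0]'

```text
time_s: 22.05
position: [0.4909, -0.0941, 0.2624]
ee_rot: [[0.103, 0.995, -0.001], [0.995, -0.103, 0.0], [0.0, -0.001, -1.0]]
wrist_force: [0.2, 0.3, 0.2]
gripper_width: 0.006
```

```bash
python3 go.py -105 101 28 0 s
```

```text
sh mm [-110.5  102.6  142.4] relhead -0.4 F [0.2 0.3 0.2] M [-0.   -0.08 -0.05] t 22.05
slide [-0.16  0.55 11.44] spin -0.09 dist 0.115 now [ 0.4909 -0.0941  0.2624] head -5.9 q [ 0.65  0.07 -0.58  1.7   0.04  1.39 -0.03] F [0.2 0.3 0.2] t 22.05 w 0.006
```

Request:
step_arm --pt "-0.1 0.5 4" --pt "-0.1 0.5 8" --pt "-0.1 0.5 10" --pt "-0.1 0.5 11" --pt "-0.1 0.5 11.2" --pt "-0.1 0.5 11.2" --pt "-0.1 0.5 11.2" --spin '[-0.1,-0.1,-0.1,-0.1,-0.1,-0.1,-0.1]' --claw '[0,0,0,0,0,0,0]'

```text
time_s: 22.75
position: [0.4968, -0.0956, 0.1522]
ee_rot: [[0.091, 0.996, 0.002], [0.996, -0.091, -0.001], [-0.0, 0.002, -1.0]]
wrist_force: [0.0, 0.0, -0.5]
gripper_width: 0.007
```

```bash
python3 - <<'E'
from station import arm
from h import *
p=arm.capture("scene");crop(p["color"],150,90,150,130,5,"pics/s15.png")
p=arm.capture("top");crop(p["color"],285,125,140,110,5,"pics/t15.png")
E
python3 go.py -105 101 28 0 s
```

```text
sh mm [-104.6  101.6   31.9] relhead 0.3 F [ 0.9 -0.5  0.2] M [ 0.   -0.07 -0.02] t 22.85
slide [-0.06 -0.04  0.39] spin 0.05 dist 0.004 now [ 0.4966 -0.0956  0.1519] head -5.2 q [ 0.63  0.17 -0.58  1.84  0.1   1.16 -0.07] F [ 0.9 -0.5  0.2] t 22.85 w 0.007
```

View pics/s15.png

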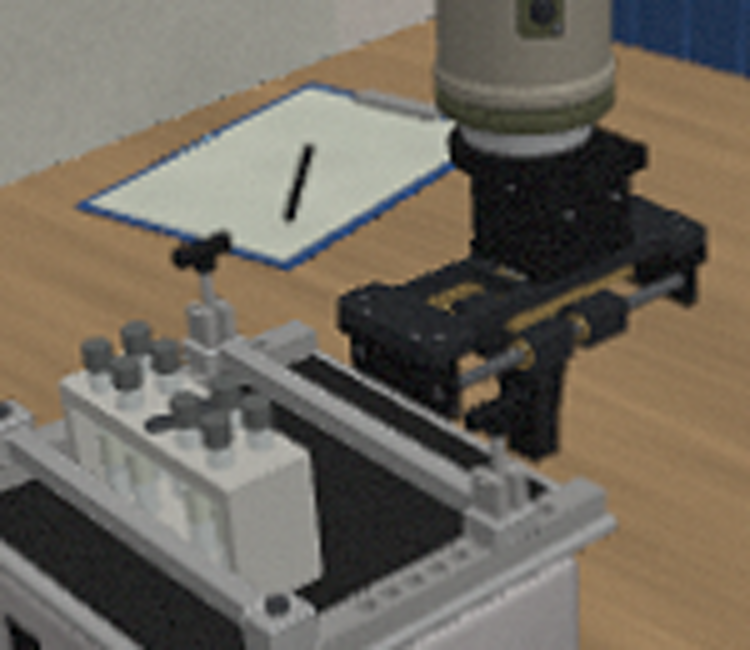

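View pics/t15.png

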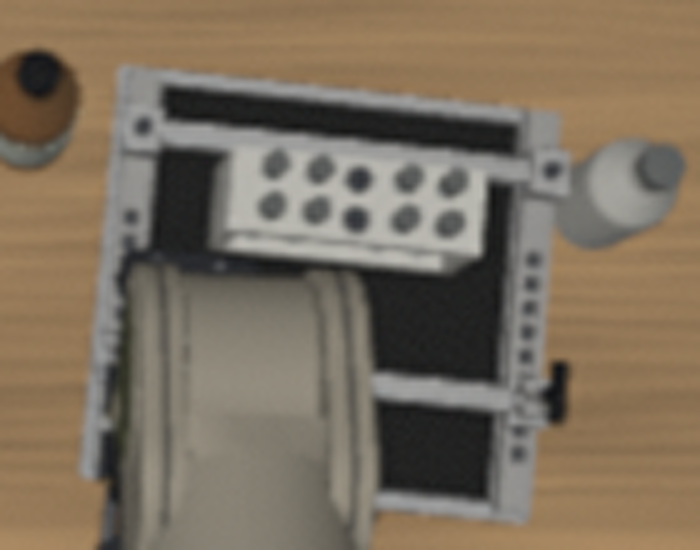

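Request:
step_arm --pt "0 0 0.15" --pt "0 0 0.3" --pt "0 0 0.3" --pt "0 1 0.3" --pt "0 2 0.3" --pt "0 2.5 0.3" --pt "0 3 0.3" --pt "0 3 0.3" --spin '[0,0,0,0,0,0,0,0]' --claw '[0,0,0,0,0,0,0,0]'

```text
time_s: 23.65
position: [0.5264, -0.0982, 0.1477]
ee_rot: [[0.091, 0.996, -0.0], [0.996, -0.091, 0.0], [0.0, -0.0, -1.0]]
wrist_force: [1.6, 0.3, 0.5]
gripper_width: 0.006
```

```bash
python3 - <<'E'
from station import arm
from h import *
p=arm.capture("scene");crop(p["color"],150,90,150,130,5,"pics/s16.png")
E
python3 go.py -60 101 28 0 s
```

```text
sh mm [-75.  101.9  27.7] relhead 0.3 F [ 0.7 -0.7  0.2] M [-0.03 -0.15  0.  ] t 23.7
slide [-0.1   1.5  -0.03] spin 0.06 dist 0.015 now [ 0.5261 -0.0982  0.1477] head -5.2 q [ 0.61  0.24 -0.57  1.77  0.14  1.17 -0.1 ] F [ 0.7 -0.7  0.2] t 23.7 w 0.006
```

View pics/s16.png

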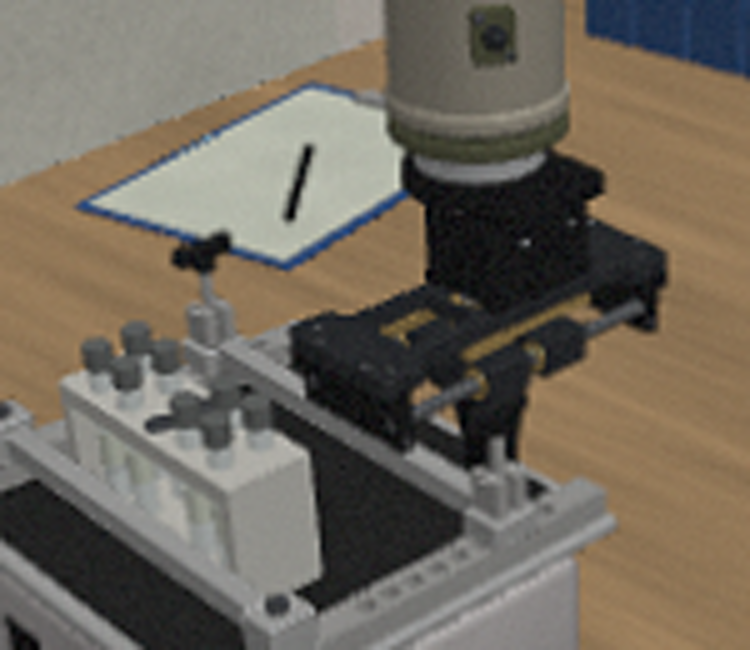

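Request:
step_arm --pt "0 0.5 0" --pt "0 1 0" --pt "0 1.5 0" --pt "0 2 0" --pt "0 2.5 0" --pt "0 3 0" --pt "0 3 0" --spin '[0,0,0,0,0,0,0]' --claw '[0,0,0,0,0,0,0]'

```text
time_s: 24.4
position: [0.5567, -0.1011, 0.1479]
ee_rot: [[0.091, 0.996, 0.001], [0.996, -0.091, 0.0], [0.0, 0.001, -1.0]]
wrist_force: [0.4, -0.7, -0.9]
gripper_width: 0.007
```

```bash
python3 - <<'E'
from station import arm
from h import *
p=arm.capture("scene");crop(p["color"],150,90,150,130,5,"pics/s17.png")
E
python3 go.py -60 101 28 0 s
```

```text
sh mm [-44.4 102.   28. ] relhead 0.3 F [-0.4 -2.1  0. ] M [-0.21 -0.21 -0.03] t 24.45
slide [-0.09 -1.56  0.  ] spin 0.06 dist 0.016 now [ 0.5565 -0.1011  0.148 ] head -5.2 q [ 0.58  0.31 -0.57  1.69  0.18  1.19 -0.12] F [-0.4 -2.1  0. ] t 24.45 w 0.003
```

View pics/s17.png

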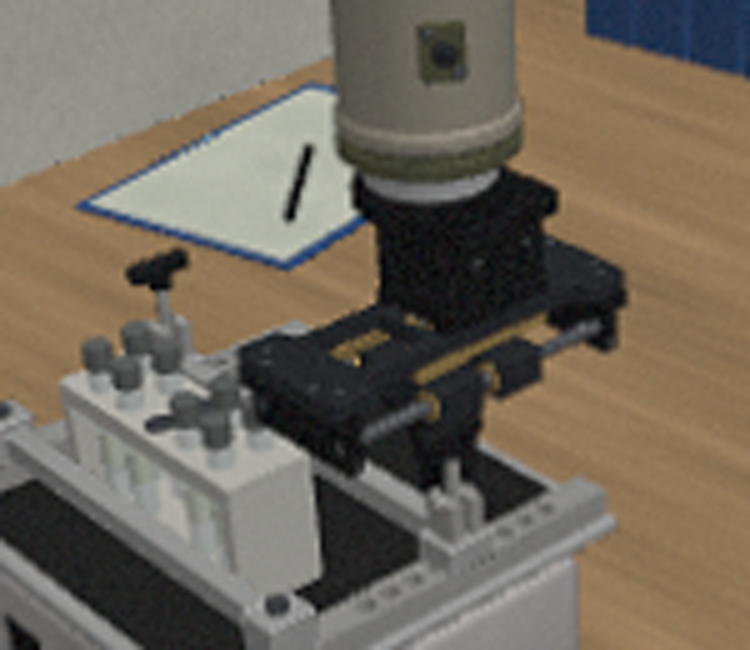

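```bash
cat >bar.py <<'E'
from h import *
import pickle,sys
SH=(.591,-.2068,-.096)
def toshake(X):
    c,s=np.cos(SH[2]),np.sin(SH[2]);d=np.array(X)[:,:2]-SH[:2];return np.c_[c*d[:,0]+s*d[:,1],-s*d[:,0]+c*d[:,1]]*1e3
if __name__=="__main__":
    P=pickle.load(open("P0.pkl","rb"))
    cam=P[sys.argv[1]];x0,y0,s,X,Y,z=map(float,sys.argv[2:8])
    print(toshake(onz(cam,[[x0+(X+.5)/s-.5,y0+(Y+.5)/s-.5]],.12+z/1000)))
E
python3 bar.py scene 150 90 5 158 268 88; python3 bar.py scene 150 90 5 203 250 88;python3 go.py -60 101 28 0 s
```

```text
[[ -27.36458949 -121.94446335]]
[[ -58.43483947 -122.53159559]]
sh mm [-44.4 102.   28. ] relhead 0.3 F [-0.4 -2.1  0. ] M [-0.21 -0.21 -0.03] t 24.45
slide [-0.09 -1.56  0.  ] spin 0.06 dist 0.016 now [ 0.5565 -0.1011  0.148 ] head -5.2 q [ 0.58  0.31 -0.57  1.69  0.18  1.19 -0.12] F [-0.4 -2.1  0. ] t 24.45 w 0.003
```

Request:
step_arm --pt "0 0.6 0" --pt "0 1.2 0" --pt "0 1.8 0" --pt "0 2.4 0" --pt "0 3 0" --pt "0 3.5 0" --pt "0 3.8 0" --pt "0 3.8 0" --spin '[0,0,0,0,0,0,0,0]' --claw '[0,0,0,0,0,0,0,0]'

```text
time_s: 25.25
position: [0.5943, -0.1046, 0.1479]
ee_rot: [[0.091, 0.996, 0.001], [0.996, -0.091, -0.0], [-0.0, 0.001, -1.0]]
wrist_force: [1.4, -3.0, 0.5]
gripper_width: 0.003
```

```bash
python3 - <<'E'
from station import arm
from h import *
p=arm.capture("scene");crop(p["color"],150,90,150,130,5,"pics/s18.png")
E
python3 go.py 0 101 28 0 s
```

```text
sh mm [ -6.5 102.1  28. ] relhead 0.3 F [ 1.7 -1.6  1. ] M [-0.54 -0.46 -0.05] t 25.3
slide [-0.11  0.65  0.  ] spin 0.06 dist 0.007 now [ 0.5943 -0.1046  0.148 ] head -5.2 q [ 0.54  0.39 -0.55  1.59  0.21  1.22 -0.15] F [ 1.7 -1.6  1. ] t 25.3 w 0.005
```

View pics/s18.png

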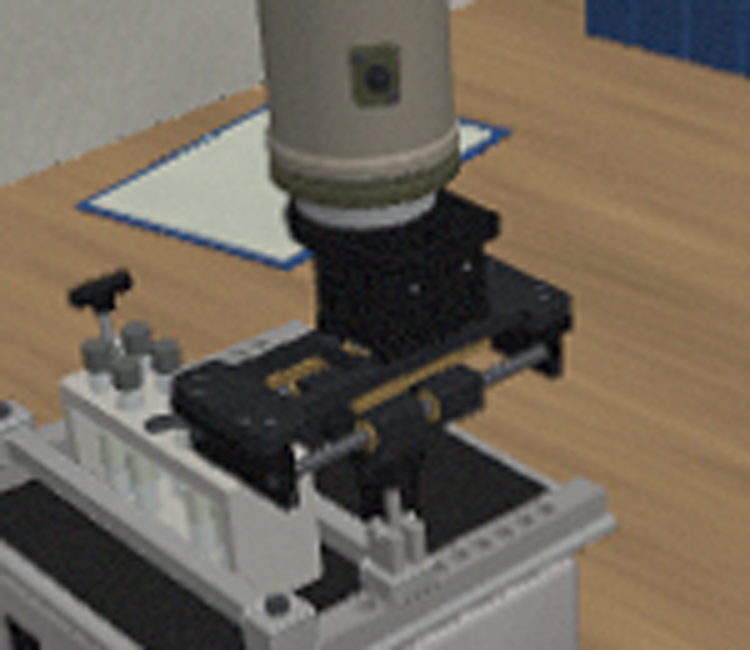

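```bash
python3 bar.py scene 150 90 5 101 289 88
```

```text
[[   9.42950695 -123.18064307]]
```

Request:
step_arm --pt "0 0.2 0" --pt "0 0.4 0" --pt "0 0.5 0" --pt "0 0.6 0" --pt "0 0.6 0" --spin '[0,0,0,0,0]' --claw '[0,0,0,0,0]'

```text
time_s: 25.8
position: [0.599, -0.1051, 0.1479]
ee_rot: [[0.091, 0.996, -0.001], [0.996, -0.091, -0.0], [-0.0, -0.001, -1.0]]
wrist_force: [-6.5, -1.8, 4.9]
gripper_width: 0.008
```

```bash
python3 - <<'E'
from station import arm
from h import *
p=arm.capture("scene");crop(p["color"],130,90,150,130,5,"pics/s19.png")
E
python3 go.py 0 101 28 0 s
```

```text
sh mm [ -1.8 102.1  27.9] relhead 0.3 F [-6.1 -1.9  4.5] M [-0.46  1.1  -0.01] t 25.85
slide [-0.11  0.18 -0.01] spin 0.06 dist 0.002 now [ 0.599  -0.105   0.1479] head -5.2 q [ 0.53  0.4  -0.55  1.58  0.22  1.23 -0.15] F [-6.1 -1.9  4.5] t 25.85 w 0.007
```

View pics/s19.png

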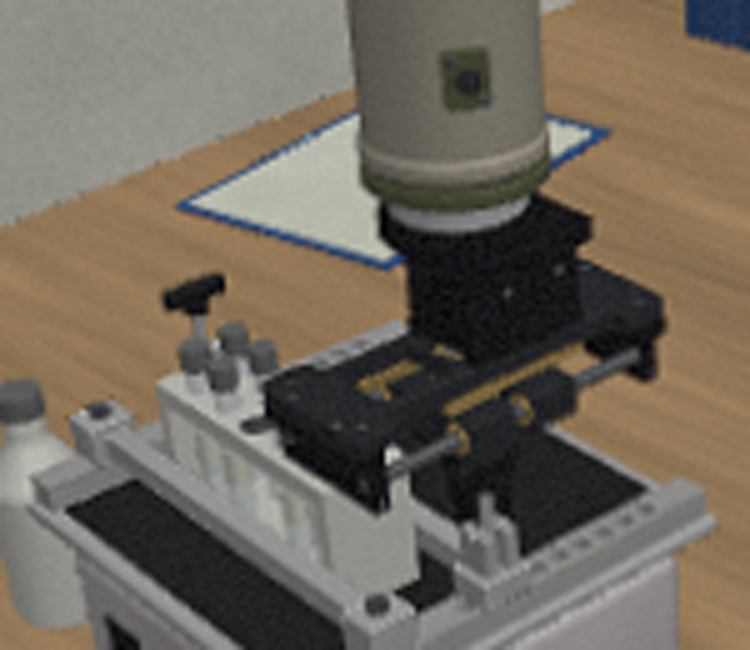

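```bash
python3 bar.py scene 130 90 5 194 293 88
```

```text
[[  14.7863668  -121.88977416]]
```

Request:
step_arm --pt "0 0.1 0" --pt "0 0.2 0" --pt "0 0.3 0" --pt "0 0.3 0" --spin '[0,0,0,0]' --claw '[0,0,0,0]'

```text
time_s: 26.25
position: [0.6019, -0.1053, 0.1479]
ee_rot: [[0.091, 0.996, -0.001], [0.996, -0.091, -0.0], [-0.0, -0.001, -1.0]]
wrist_force: [-6.4, -2.5, 3.9]
gripper_width: 0.003
```

```bash
python3 go.py 0 101 28 0 s
```

```text
sh mm [  1.2 102.1  27.9] relhead 0.3 F [-6.4 -2.5  3.9] M [-0.46  1.13 -0.1 ] t 26.25
slide [-0.11 -0.12 -0.01] spin 0.06 dist 0.002 now [ 0.6019 -0.1053  0.1479] head -5.2 q [ 0.53  0.41 -0.55  1.57  0.22  1.23 -0.15] F [-6.4 -2.5  3.9] t 26.25 w 0.003
```

Request:
step_arm --pt "0 0.1 0" --pt "0 0.15 0" --pt "0 0.15 0" --spin '[0,0,0]' --claw '[0,0,0]'

```text
time_s: 26.55
position: [0.6028, -0.1054, 0.1479]
ee_rot: [[0.091, 0.996, -0.003], [0.996, -0.091, -0.0], [-0.001, -0.003, -1.0]]
wrist_force: [-8.5, -1.3, 6.6]
gripper_width: 0.006
```

```bash
python3 - <<'E'
from station import arm
from h import *
p=arm.capture("scene");crop(p["color"],130,90,150,130,5,"pics/s20.png")
E
python3 go.py 0 101 28 0 s
```

```text
sh mm [  2.1 102.1  27.9] relhead 0.3 F [-9.  -2.1  6.1] M [-0.39  1.84 -0.08] t 26.6
slide [-0.1  -0.21 -0.01] spin 0.06 dist 0.002 now [ 0.6028 -0.1054  0.1479] head -5.2 q [ 0.53  0.41 -0.55  1.57  0.22  1.23 -0.15] F [-9.  -2.1  6.1] t 26.6 w 0.008
```

View pics/s20.png

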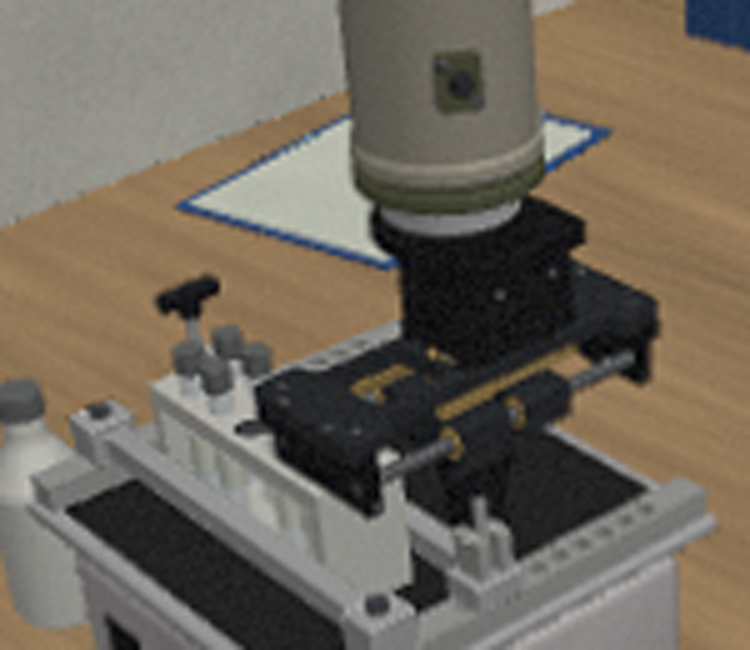

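```bash
python3 bar.py scene 130 90 5 188 296 88
```

```text
[[  19.07192368 -121.22684079]]
```

Request:
step_arm --pt "0 0.1 0" --pt "0 0.1 0" --pt "0 0.1 0" --spin '[0,0,0]' --claw '[0,0,0]'

```text
time_s: 26.9
position: [0.6029, -0.1054, 0.1478]
ee_rot: [[0.091, 0.996, -0.005], [0.996, -0.091, -0.0], [-0.001, -0.005, -1.0]]
wrist_force: [-13.6, -1.4, 11.3]
gripper_width: 0.003
```

```bash
python3 go.py 0 101 28 0 s
```

```text
sh mm [  2.1 102.   27.8] relhead 0.3 F [-13.6  -1.4  11.3] M [-0.31  3.03 -0.04] t 26.9
slide [-0.1  -0.22 -0.01] spin 0.06 dist 0.002 now [ 0.6029 -0.1054  0.1478] head -5.2 q [ 0.53  0.41 -0.55  1.56  0.22  1.23 -0.15] F [-13.6  -1.4  11.3] t 26.9 w 0.003
```

Request:
step_arm --pt "0 -0.5 0" --pt "0 -2 0" --pt "0 -3 -0.5" --pt "0 -3 -4" --pt "0 -3 -9" --pt "0 -3 -13" --pt "0 -3 -13" --spin '[0,0,0,0,0,0,0]' --claw '[0,0,0,0,0,0,0]'

```text
time_s: 27.6
position: [0.5775, -0.1019, 0.2846]
ee_rot: [[0.09, 0.996, 0.01], [0.996, -0.09, -0.001], [-0.0, 0.01, -1.0]]
wrist_force: [0.1, 0.3, 0.4]
gripper_width: 0.001
```

```bash
python3 - <<'E'
from station import arm
from h import *
p=arm.capture("scene");crop(p["color"],130,90,150,130,5,"pics/s21.png")
p=arm.capture("top");crop(p["color"],285,125,140,110,5,"pics/t21.png")
E
python3 go.py 18 125 130 90 s
```

```text
sh mm [-25.4 102.7 159.1] relhead 0.3 F [ 0.1  0.5 -0.5] M [-0.03 -0.04  0.06] t 27.7
slide [2.21 4.34 2.92] spin -17.93 dist 0.057 now [ 0.5756 -0.1021  0.2791] head -5.2 q [ 0.57  0.27 -0.57  1.46  0.14  1.45 -0.1 ] F [ 0.1  0.5 -0.5] t 27.7 w 0.01
```

View pics/s21.png

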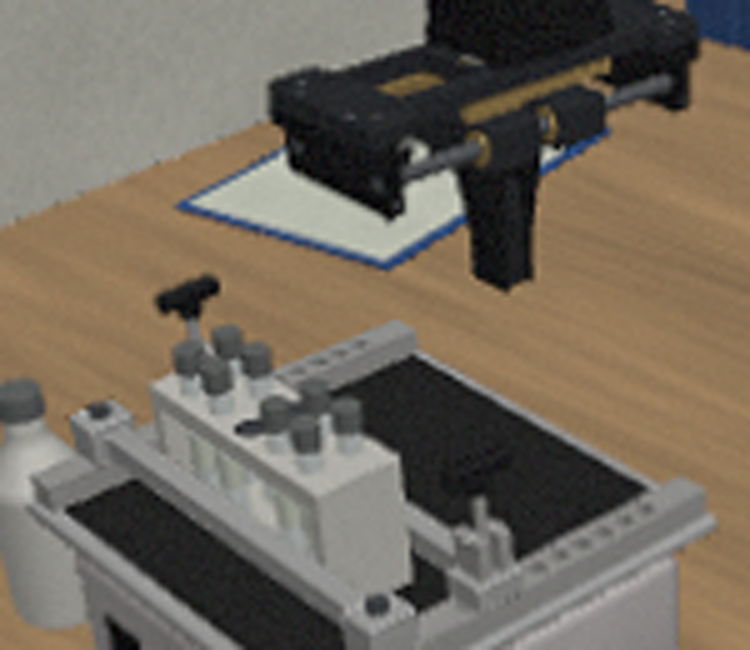

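View pics/t21.png

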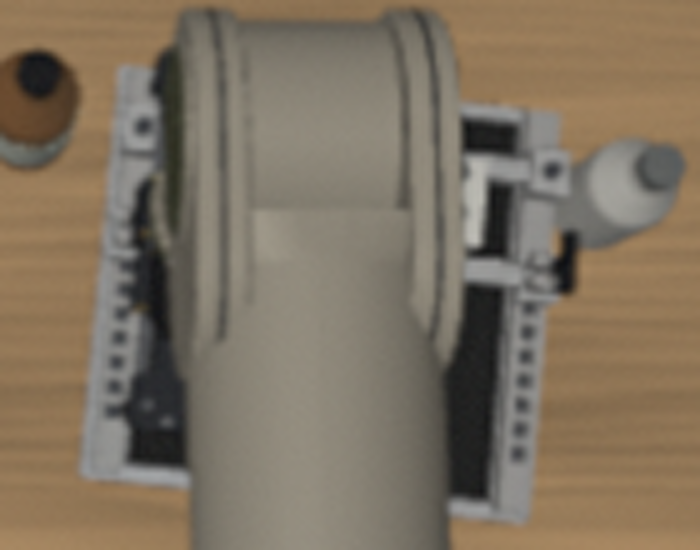

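```bash
python3 bar.py scene 130 90 5 480 466 88;python3 bar.py scene 130 90 5 188 297 88
```

```text
[[ 15.95149379 126.83102572]]
[[  19.71787184 -120.2130213 ]]
```

Request:
step_arm --pt "0.5 1 0" --pt "1 2 0" --pt "1.5 3 0" --pt "2.2 4.3 0" --pt "2.2 4.3 0" --pt "2.2 4.3 0" --pt "2.2 4.3 0" --pt "2.2 4.3 0" --spin '[-1.5,-3,-4.5,-6,-7.5,-9,-10.5,-12]' --claw '[0.2,0.4,0.5,0.5,0.5,0.5,0.5,0.5]'

```text
time_s: 28.5
position: [0.6194, -0.0843, 0.2763]
ee_rot: [[-0.821, 0.571, -0.002], [0.571, 0.821, 0.001], [0.002, -0.001, -1.0]]
wrist_force: [-1.3, 0.4, -0.6]
gripper_width: 0.49
```

Request:
step_arm --pt "0 0 0.7" --pt "0 0 1.5" --pt "0 0 2.5" --pt "0 0 3" --pt "0 0 3" --pt "0 0 3" --spin '[-1.5,-3,-4.5,-6,-6,-6]' --claw '[0.5,0.5,0.5,0.5,0.5,0.5]'

```text
time_s: 29.1
position: [0.6196, -0.0845, 0.2472]
ee_rot: [[-0.996, 0.094, -0.001], [0.094, 0.996, 0.001], [0.001, 0.0, -1.0]]
wrist_force: [-0.3, -0.1, 0.1]
gripper_width: 0.5
```

```bash
python3 - <<'E'
from station import arm
from h import *
p=arm.capture("scene");crop(p["color"],150,90,150,130,5,"pics/s22.png")
E
python3 go.py 18 125 74 90 s
```

```text
sh mm [ 16.9 124.5 127.6] relhead 90.1 F [-0.6  0.3  0. ] M [ 0.1  -0.2   0.02] t 29.15
slide [-0.11  0.05  5.36] spin 0.02 dist 0.054 now [ 0.6198 -0.0845  0.2476] head 84.6 q [ 0.65  0.43 -0.8   1.39  0.31  1.45  1.33] F [-0.6  0.3  0. ] t 29.15 w 0.505
```

View pics/s22.png

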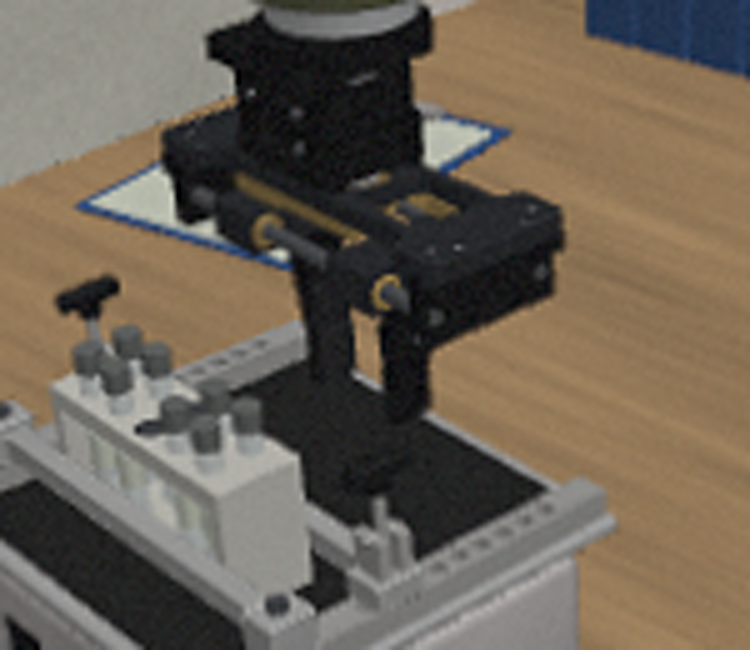

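Request:
step_arm --pt "-0.1 0.05 2" --pt "-0.1 0.05 4" --pt "-0.1 0.05 5.3" --pt "-0.1 0.05 5.3" --pt "-0.1 0.05 5.3" --pt "-0.1 0.05 5.3" --pt "-0.1 0.05 5.3" --pt "-0.1 0.05 5.3" --spin '[0,0,0,0,0,0,0,0]' --claw '[0.5,0.5,0.5,0.4,0.25,0.1,0,0]' --newtons 8

```text
time_s: 29.95
position: [0.6213, -0.0842, 0.1955]
ee_rot: [[-0.996, 0.091, 0.001], [0.091, 0.996, -0.0], [-0.001, -0.0, -1.0]]
wrist_force: [0.5, 4.4, 2.1]
gripper_width: 0.13
```

Request:
step_arm --pt "0 0 0" --pt "0 0 0" --pt "0 0 0" --spin '[0,0,0]' --claw '[0,0,0]' --newtons 8

```text
time_s: 30.25
position: [0.6213, -0.0835, 0.1954]
ee_rot: [[-0.996, 0.09, 0.001], [0.09, 0.996, 0.001], [-0.001, 0.001, -1.0]]
wrist_force: [-0.5, 4.6, 3.6]
gripper_width: 0.114
```

```bash
python3 - <<'E'
from station import arm
from h import *
p=arm.capture("scene");crop(p["color"],150,90,150,130,5,"pics/s23.png")
E
python3 go.py 18 125 74 90 s
```

```text
sh mm [ 18.4 125.7  75.4] relhead 90.3 F [0.4 4.3 5.1] M [ 1.11 -0.23 -0.  ] t 30.3
slide [ 0.04 -0.07  0.14] spin 0.07 dist 0.002 now [ 0.6213 -0.0835  0.1954] head 84.8 q [ 0.65  0.46 -0.79  1.46  0.33  1.35  1.32] F [0.4 4.3 5.1] t 30.3 w 0.115
```

View pics/s23.png

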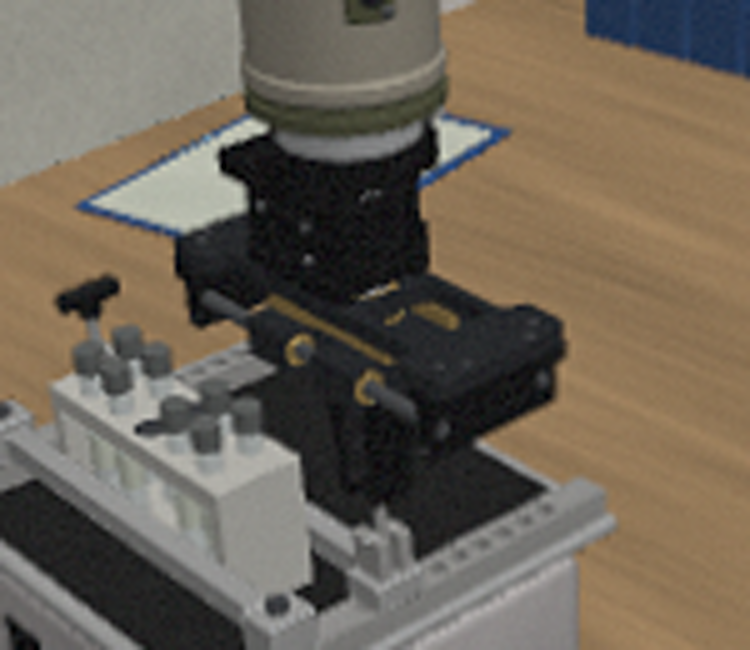

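Request:
step_arm --pt "0 0.08 0" --pt "0 0.08 0" --pt "0 0.08 -0.3" --pt "0 0.08 -0.6" --pt "0 0.08 -0.6" --pt "0 0.08 -0.6" --spin '[0,0,0,0,0,0]' --claw '[0,0,0,0,0,0]' --newtons 50

```text
time_s: 30.9
position: [0.6204, -0.0834, 0.1998]
ee_rot: [[-0.996, 0.091, -0.002], [0.091, 0.996, 0.0], [0.002, 0.0, -1.0]]
wrist_force: [0.7, 4.5, -11.1]
gripper_width: 0.108
```

```bash
python3 go.py 18 125.7 80.5 0 s
```

```text
sh mm [ 17.4 125.7  79.8] relhead 90.3 F [  0.7   4.5 -11.1] M [ 1.07 -0.37 -0.01] t 30.9
slide [-0.06  0.   -0.07] spin 18.06 dist 0.001 now [ 0.6204 -0.0834  0.1998] head 84.8 q [ 0.65  0.46 -0.8   1.45  0.33  1.37  1.32] F [  0.7   4.5 -11.1] t 30.9 w 0.108
```

Request:
step_arm --pt "0 0.03 -0.08" --pt "0 0.03 -0.08" --pt "0 0.03 -0.08" --pt "0 0.03 -0.08" --pt "0 0.03 -0.08" --pt "0 0.03 -0.08" --pt "0 0.03 -0.08" --pt "0 0.03 -0.08" --spin '[0,1.5,3,4.5,6,7.5,9,9]' --claw '[0,0,0,0,0,0,0,0]'

```text
time_s: 31.7
position: [0.6204, -0.0835, 0.2012]
ee_rot: [[-0.638, 0.77, -0.002], [0.77, 0.638, -0.001], [0.001, -0.002, -1.0]]
wrist_force: [-2.7, 2.0, -11.6]
gripper_width: 0.104
```

```bash
python3 go.py 18 125.7 80.5 0 s
```

```text
sh mm [ 17.4 125.6  81.2] relhead 45.2 F [ -2.7   2.  -11.6] M [ 0.6   0.16 -0.  ] t 31.7
slide [-0.03  0.05  0.07] spin 9.03 dist 0.001 now [ 0.6204 -0.0835  0.2012] head 39.7 q [ 0.56  0.42 -0.66  1.46  0.26  1.35  0.57] F [ -2.7   2.  -11.6] t 31.7 w 0.104
```

Turning freely; finish the quarter turn.

Request:
step_arm --pt "0 0 0" --pt "0 0 0" --pt "0 0 0" --pt "0 0 0" --pt "0 0 0" --pt "0 0 0" --pt "0 0 0" --spin '[1.5,3,4.5,6,7.5,9,9]' --claw '[0,0,0,0,0,0,0]'

```text
time_s: 32.4
position: [0.6203, -0.0836, 0.2011]
ee_rot: [[0.089, 0.996, -0.002], [0.996, -0.089, -0.001], [-0.001, -0.002, -1.0]]
wrist_force: [-3.1, 1.3, -12.0]
gripper_width: 0.106
```

```bash
python3 go.py 16 125.7 63.5 0 s
```

```text
sh mm [ 17.4 125.5  81.1] relhead 0.4 F [ -3.1   1.3 -12. ] M [ 0.41  0.42 -0.04] t 32.4
slide [ 0.03 -0.14  1.76] spin 0.07 dist 0.018 now [ 0.6203 -0.0836  0.2011] head -5.1 q [ 0.47  0.4  -0.53  1.46  0.2   1.34 -0.17] F [ -3.1   1.3 -12. ] t 32.4 w 0.106
```

Request:
step_arm --pt "0 0 0.4" --pt "0 -0.05 0.7" --pt "0 -0.1 0.9" --pt "0 -0.15 1.1" --pt "0 -0.15 1.4" --pt "0 -0.15 1.7" --pt "0 -0.15 1.8" --pt "0 -0.15 1.8" --spin '[0,0,0,0,0,0,0,0]' --claw '[0,0,0,0,0,0,0,0]'

```text
time_s: 33.2
position: [0.6198, -0.0833, 0.184]
ee_rot: [[0.091, 0.996, 0.001], [0.996, -0.091, -0.0], [-0.0, 0.001, -1.0]]
wrist_force: [2.3, -1.2, -5.5]
gripper_width: 0.109
```

```bash
python3 - <<'E'
from station import arm
from h import *
p=arm.capture("scene");crop(p["color"],150,90,150,130,5,"pics/s24.png")
E
python3 go.py 16 125.7 63.5 0 s
```

```text
sh mm [ 16.8 125.7  64. ] relhead 0.3 F [ 2.5 -0.8 -5.9] M [-0.29 -0.6  -0.02] t 33.25
slide [ 0.   -0.08  0.05] spin 0.06 dist 0.001 now [ 0.6198 -0.0833  0.184 ] head -5.2 q [ 0.47  0.41 -0.53  1.49  0.21  1.3  -0.18] F [ 2.5 -0.8 -5.9] t 33.25 w 0.109
```

View pics/s24.png

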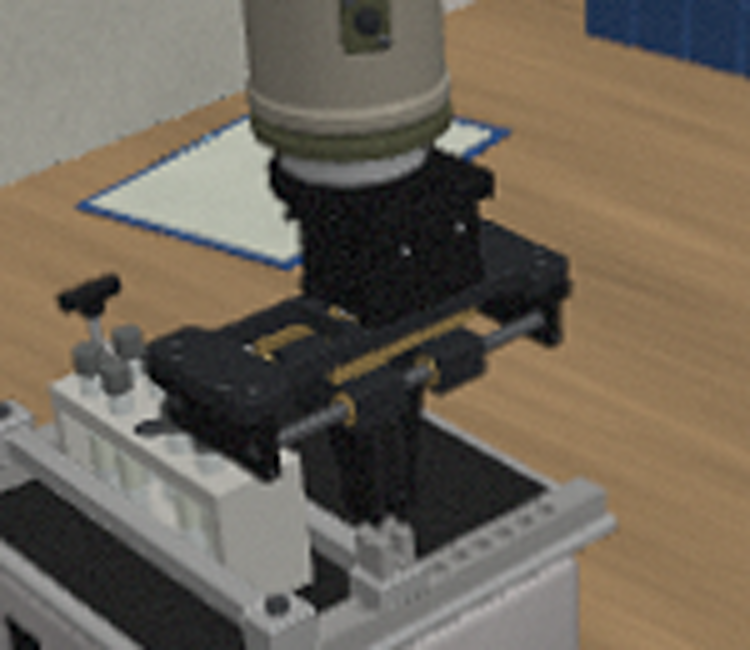

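Request:
step_arm --pt "0 0 0" --pt "0 0 0" --pt "0 0 0" --pt "0 0 0" --pt "0 0 -3" --pt "0 0 -7" --pt "0 0 -10" --pt "0 0 -10" --spin '[0,0,0,0,0,0,0,0]' --claw '[0.15,0.3,0.5,0.5,0.5,0.5,0.5,0.5]'

```text
time_s: 34.05
position: [0.6213, -0.0827, 0.2888]
ee_rot: [[0.091, 0.996, 0.007], [0.996, -0.091, -0.001], [-0.0, 0.007, -1.0]]
wrist_force: [0.1, 0.1, 0.8]
gripper_width: 0.496
```

```bash
python3 - <<'E'
from station import arm
from h import *
p=arm.capture("scene");crop(p["color"],130,100,150,130,5,"pics/s25.png")
E
python3 go.py 17 -124.5 160 -90 s
```

```text
sh mm [ 17.5 126.2 166.1] relhead 0.3 F [-0.8 -0.1 -0.9] M [-0.03 -0.03 -0.03] t 34.1
slide [-25.07  -0.19   0.61] spin 18.06 dist 0.251 now [ 0.6205 -0.0828  0.2861] head -5.2 q [ 0.46  0.36 -0.54  1.34  0.18  1.49 -0.15] F [-0.8 -0.1 -0.9] t 34.1 w 0.496
```

View pics/s25.png

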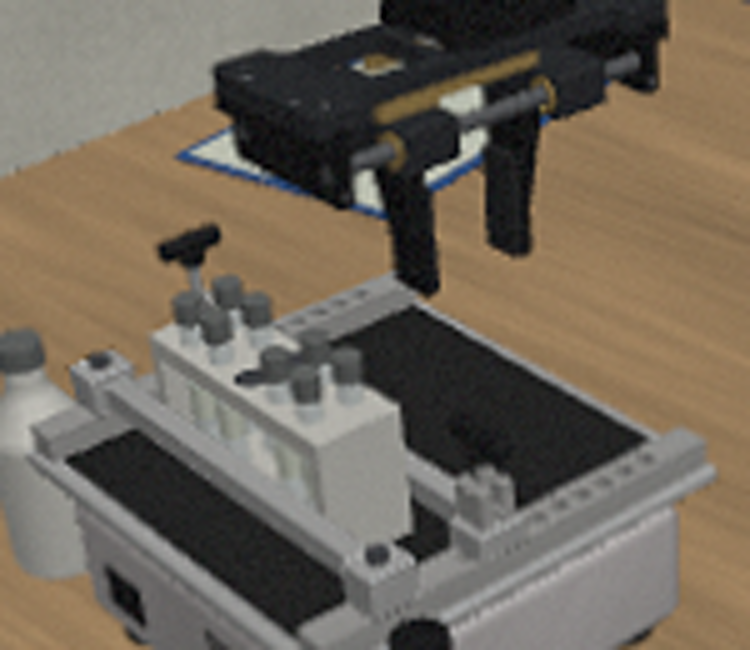

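Request:
step_arm --pt "-4 0 0" --pt "-8 0 0" --pt "-12 0 0" --pt "-16 0 0" --pt "-20 0 0" --pt "-23.5 -0.1 0" --pt "-25 -0.2 0" --pt "-25 -0.2 0" --spin '[1.5,3,4.5,6,7.5,9,10.5,12]' --claw '[0.5,0.5,0.5,0.5,0.5,0.5,0.5,0.5]'

```text
time_s: 34.9
position: [0.5931, -0.3354, 0.2815]
ee_rot: [[0.912, 0.41, -0.003], [0.41, -0.912, -0.0], [-0.003, -0.001, -1.0]]
wrist_force: [-0.8, 0.5, 0.2]
gripper_width: 0.503
```

Request:
step_arm --pt "0 0 0.7" --pt "0 0 1.5" --pt "0 0 2.5" --pt "0 0 3" --pt "0 0 3" --pt "0 0 3" --spin '[1.5,3,4.5,6,6,6]' --claw '[0.5,0.5,0.5,0.5,0.5,0.5]'

```text
time_s: 35.5
position: [0.5947, -0.3316, 0.253]
ee_rot: [[0.996, -0.087, -0.001], [-0.087, -0.996, 0.0], [-0.001, -0.0, -1.0]]
wrist_force: [0.3, 0.0, 0.3]
gripper_width: 0.5
```

```bash
python3 - <<'E'
from station import arm
from h import *
p=arm.capture("scene");crop(p["color"],110,70,160,130,5,"pics/s26.png")
E
python3 go.py 17 -124.5 73.5 -90 s
```

```text
sh mm [  15.8 -124.   133.5] relhead -89.5 F [-0.7  0.3  0. ] M [ 0.05  0.09 -0.01] t 35.55
slide [0.12 0.05 6.  ] spin 0.1 dist 0.06 now [ 0.5949 -0.3317  0.2535] head -95.0 q [ 0.57  0.45 -0.2   1.23  0.09  1.46 -1.27] F [-0.7  0.3  0. ] t 35.55 w 0.499
```

View pics/s26.png

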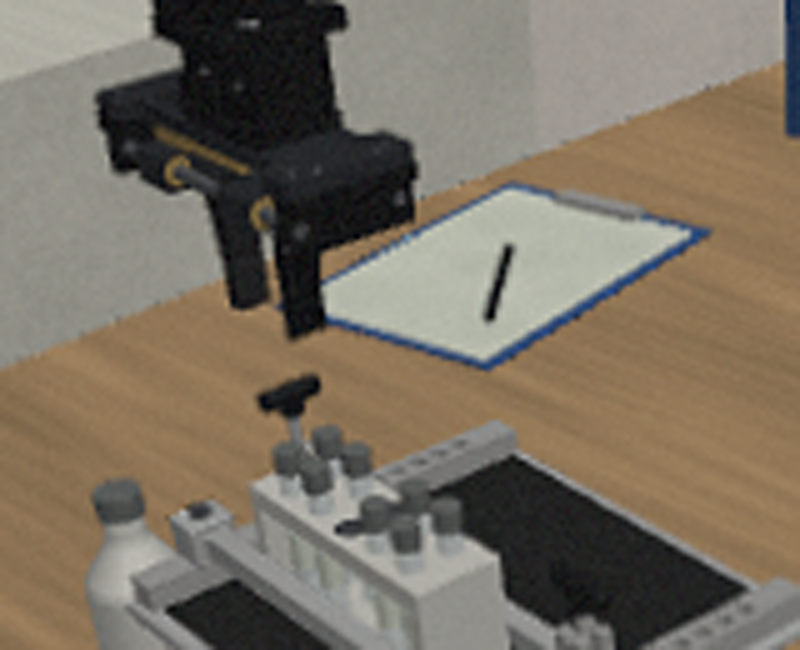

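Request:
step_arm --pt "0.1 0.05 2" --pt "0.1 0.05 4" --pt "0.1 0.05 6" --pt "0.1 0.05 6" --pt "0.1 0.05 6" --pt "0.1 0.05 6" --pt "0.1 0.05 6" --pt "0.1 0.05 6" --spin '[0.1,0.1,0.1,0.1,0.1,0.1,0.1,0.1]' --claw '[0.5,0.5,0.5,0.5,0.3,0.1,0,0]' --newtons 8

```text
time_s: 36.35
position: [0.5962, -0.3326, 0.1946]
ee_rot: [[0.995, -0.099, 0.001], [-0.099, -0.995, -0.001], [0.001, 0.001, -1.0]]
wrist_force: [-1.4, -0.2, -0.9]
gripper_width: 0.224
```

Request:
step_arm --pt "0 0 0" --pt "0 0 0" --pt "0 0 0" --spin '[0,0,0]' --claw '[0,0,0]' --newtons 8

```text
time_s: 36.65
position: [0.5961, -0.3321, 0.1941]
ee_rot: [[0.995, -0.099, 0.0], [-0.099, -0.995, 0.0], [0.0, -0.0, -1.0]]
wrist_force: [-0.7, 2.0, 2.9]
gripper_width: 0.113
```

```bash
python3 - <<'E'
from station import arm
from h import *
p=arm.capture("scene");crop(p["color"],110,70,160,130,5,"pics/s27.png")
E
python3 go.py 17 -124.5 73.5 -90 s
```

```text
sh mm [  17.1 -124.3   74. ] relhead -90.2 F [-1.3  2.   2.7] M [0.54 0.15 0.07] t 36.7
slide [-0.01  0.02  0.05] spin -0.04 dist 0.001 now [ 0.5961 -0.3321  0.194 ] head -95.7 q [ 0.58  0.48 -0.19  1.32  0.09  1.35 -1.29] F [-1.3  2.   2.7] t 36.7 w 0.113
```

View pics/s27.png

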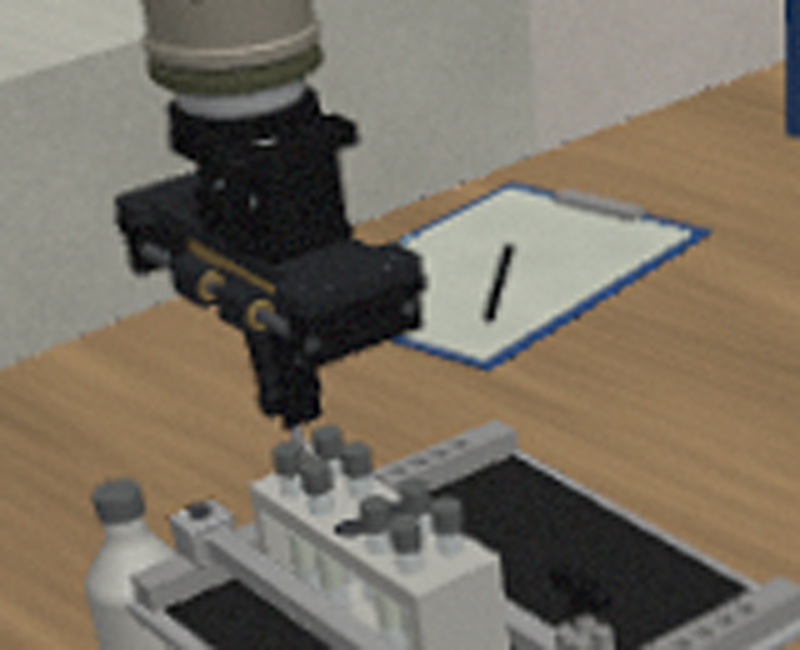

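Request:
step_arm --pt "0 -0.03 0" --pt "0 -0.03 0" --pt "0 -0.03 -0.3" --pt "0 -0.03 -0.65" --pt "0 -0.03 -0.65" --pt "0 -0.03 -0.65" --spin '[0,0,0,0,0,0]' --claw '[0,0,0,0,0,0]' --newtons 50

```text
time_s: 37.3
position: [0.5952, -0.332, 0.1989]
ee_rot: [[0.995, -0.099, -0.002], [-0.099, -0.995, 0.001], [-0.002, -0.001, -1.0]]
wrist_force: [0.7, 0.7, -11.6]
gripper_width: 0.108
```

```bash
python3 go.py 17 -124.5 79.5 0 s
```

```text
sh mm [  16.2 -124.2   78.9] relhead -90.2 F [  0.7   0.7 -11.6] M [ 0.09 -0.11 -0.01] t 37.3
slide [ 0.08  0.03 -0.06] spin -18.04 dist 0.001 now [ 0.5952 -0.332   0.1989] head -95.7 q [ 0.58  0.48 -0.19  1.31  0.09  1.36 -1.29] F [  0.7   0.7 -11.6] t 37.3 w 0.108
```

Request:
step_arm --pt "0 0 -0.05" --pt "0 0 -0.05" --pt "0 0 -0.05" --pt "0 0 -0.05" --pt "0 0 -0.05" --pt "0 0 -0.05" --pt "0 0 -0.05" --pt "0 0 -0.05" --spin '[0,-1.5,-3,-4.5,-6,-7.5,-9,-9]' --claw '[0,0,0,0,0,0,0,0]'

```text
time_s: 38.1
position: [0.5953, -0.3317, 0.2]
ee_rot: [[0.773, 0.635, -0.002], [0.635, -0.773, 0.001], [-0.001, -0.002, -1.0]]
wrist_force: [-1.8, 2.5, -11.4]
gripper_width: 0.107
```

Request:
step_arm --pt "0 0 0" --pt "0 0 0" --pt "0 0 0" --pt "0 0 0" --pt "0 0 0" --pt "0 0 0" --pt "0 0 0" --spin '[-1.5,-3,-4.5,-6,-7.5,-9,-9]' --claw '[0,0,0,0,0,0,0]'

```text
time_s: 38.8
position: [0.5954, -0.3316, 0.2001]
ee_rot: [[0.101, 0.995, -0.002], [0.995, -0.101, 0.001], [0.001, -0.002, -1.0]]
wrist_force: [-2.0, 4.1, -11.9]
gripper_width: 0.109
```

```bash
python3 go.py 16 -124.5 62 0 s
```

```text
sh mm [  16.3 -123.8   80.1] relhead -0.3 F [ -2.    4.1 -11.9] M [ 0.83  0.29 -0.02] t 38.8
slide [-0.08 -0.03  1.81] spin -0.05 dist 0.018 now [ 0.5954 -0.3316  0.2001] head -5.8 q [ 0.75  0.51 -0.45  1.3   0.22  1.38  0.21] F [ -2.    4.1 -11.9] t 38.8 w 0.109
```

Request:
step_arm --pt "0 0 0.4" --pt "0 0 0.7" --pt "0 0 1.0" --pt "0 0 1.3" --pt "0 0 1.6" --pt "0 0 1.8" --pt "0 0 1.85" --pt "0 0 1.85" --spin '[0,0,0,0,0,0,0,0]' --claw '[0,0,0,0,0,0,0,0]'

```text
time_s: 39.6
position: [0.596, -0.3317, 0.1827]
ee_rot: [[0.103, 0.995, 0.0], [0.995, -0.103, 0.0], [0.0, 0.0, -1.0]]
wrist_force: [-3.4, 5.4, -6.6]
gripper_width: 0.111
```

```bash
python3 go.py 16 -124.5 62 0 s
```

```text
sh mm [  17.  -123.9   62.7] relhead -0.4 F [-3.4  5.4 -6.6] M [1.18 0.7  0.01] t 39.6
slide [-0.06 -0.1   0.07] spin -0.08 dist 0.001 now [ 0.596  -0.3317  0.1827] head -5.9 q [ 0.75  0.52 -0.45  1.32  0.22  1.35  0.2 ] F [-3.4  5.4 -6.6] t 39.6 w 0.111
```

Lowered about 17.4 mm with only spring force left; release and look.

Request:
step_arm --pt "0 0 0" --pt "0 0 0" --pt "0 0 0" --pt "0 0 0" --pt "0 0 -3" --pt "0 0 -7" --pt "0 0 -11" --pt "0 0 -11" --spin '[0,0,0,0,0,0,0,0]' --claw '[0.15,0.3,0.5,0.5,0.5,0.5,0.5,0.5]'

```text
time_s: 40.4
position: [0.5979, -0.3329, 0.2994]
ee_rot: [[0.1, 0.995, 0.009], [0.995, -0.1, -0.005], [-0.004, 0.01, -1.0]]
wrist_force: [0.7, -0.4, 0.5]
gripper_width: 0.496
```

Request:
step_arm --pt "-3 -4 -3" --pt "-6 -8 -5" --pt "-9 -12 -6" --pt "-12 -16 -6" --pt "-14 -20 -6" --pt "-14 -22 -6" --pt "-14 -22 -6" --spin '[0,0,0,0,0,0,0]' --claw '[0.5,0.5,0.5,0.5,0.5,0.5,0.5]'

```text
time_s: 41.1
position: [0.3588, -0.452, 0.3531]
ee_rot: [[0.107, 0.994, -0.001], [0.994, -0.107, -0.003], [-0.003, -0.0, -1.0]]
wrist_force: [1.9, -0.2, -0.1]
gripper_width: 0.503
```

```bash
python3 - <<'E'
from station import arm
from h import *
p=arm.capture("scene");crop(p["color"],130,120,150,120,5,"pics/s28.png")
cv2.imwrite("pics/s28f.png",p["color"][:,:,::-1])
q=arm.capture("top");crop(q["color"],285,125,140,110,5,"pics/t28.png")
c=cv2.resize(p["color"][165:215,210:260,::-1].astype(float)*1,None,fx=12,fy=12,interpolation=cv2.INTER_CUBIC)
cv2.imwrite("pics/s28l.png",np.clip(c*2.2,0,255))
c=cv2.resize(p["color"][130:180,140:190,::-1].astype(float),None,fx=12,fy=12,interpolation=cv2.INTER_CUBIC)
cv2.imwrite("pics/s28r.png",np.clip(c*1.6,0,255))
E
python3 go.py 16 -124.5 62 0 s
```

```text
sh mm [-203.8 -263.8  232.6] relhead -0.3 F [-0.4 -0.1 -0.6] M [-0.04 -0.12  0.01] t 41.2
slide [14.05 21.89 17.06] spin -0.06 dist 0.311 now [ 0.3629 -0.4498  0.3526] head -5.8 q [ 1.13  0.22 -0.38  1.35  0.08  1.59  0.65] F [-0.4 -0.1 -0.6] t 41.2 w 0.504[ WARN:0@1.414] global loadsave.cpp:1063 imwrite_ Unsupported depth image for selected encoder is fallbacked to CV_8U.
```

View pics/s28.png

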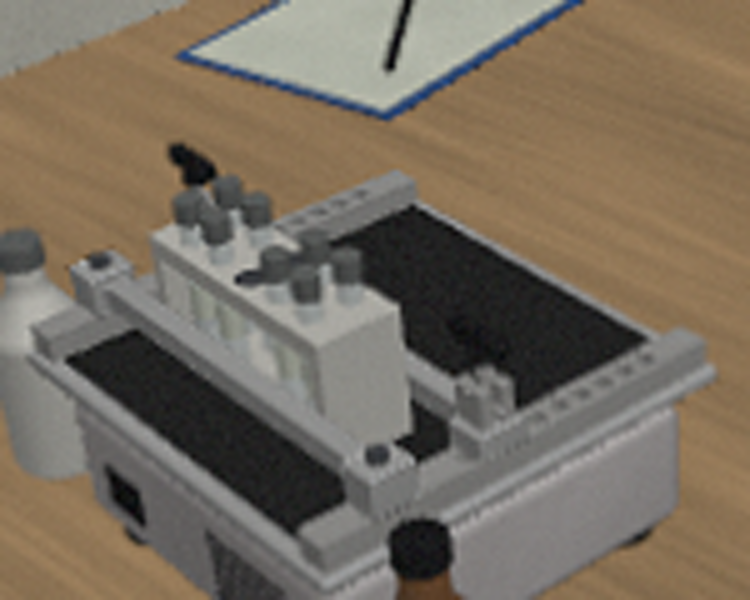

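View pics/t28.png

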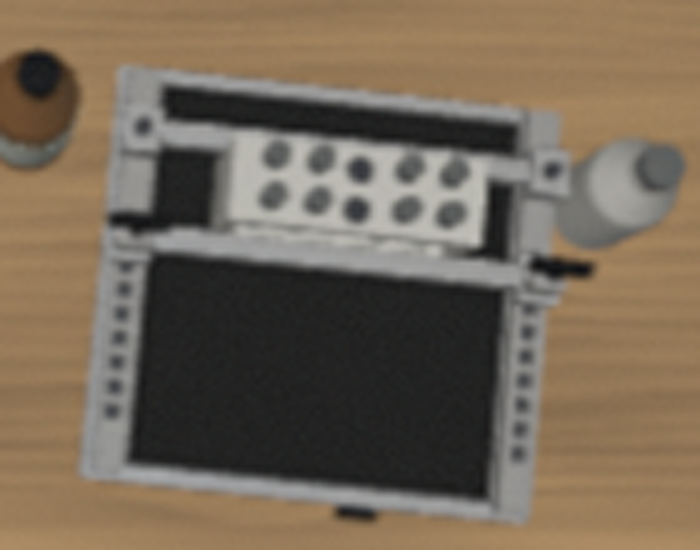

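View pics/s28l.png

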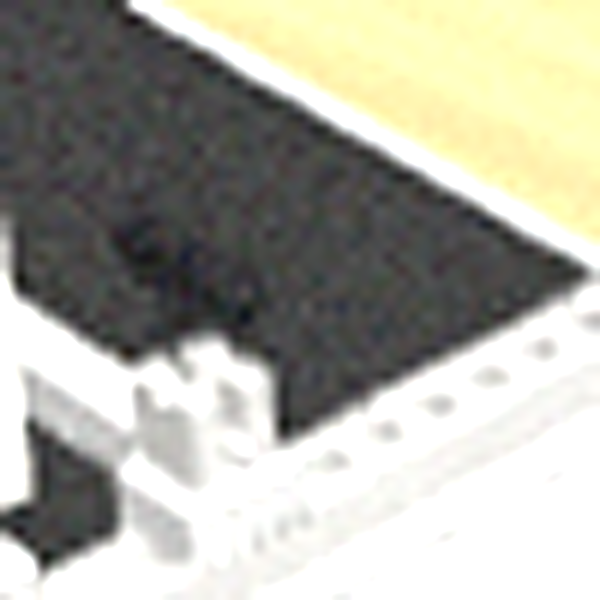

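View pics/s28r.png

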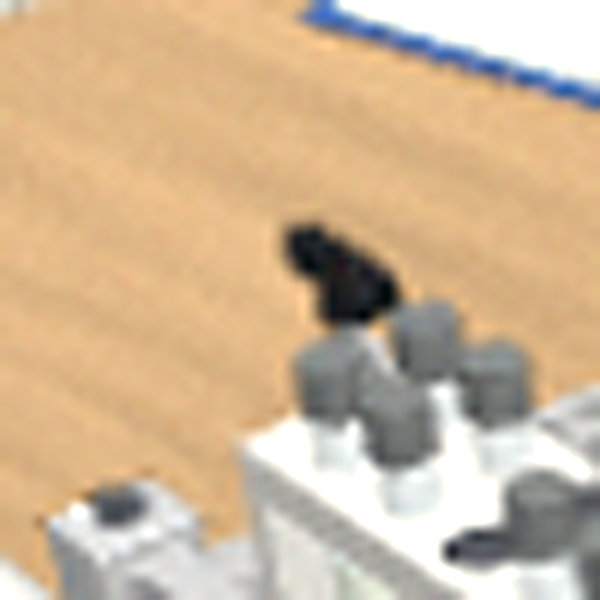

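```bash
python3 - <<'E'
import pickle
from h import *
P=pickle.load(open("P0.pkl","rb"));F=frame(.591,-.2068,-.096)
for y,obs in((125,(185,280,12,210,165)),(-125,(342,272,12,140,130))):
    X,Y,s,x0,y0=obs;print("obs",x0+(X+.5)/s-.5,y0+(Y+.5)/s-.5)
    for x in(15,16,18):
        for z in(76,79,86,88):print(x,z,proj(P["scene"],F([[x/1e3,y/1e3,.12+z/1e3]])).round(1))
E
cat > /dev/null
```

```text
obs 224.95833333333334 187.875
15 76 [[225.8 186.6]]
15 79 [[225.7 185.5]]
15 86 [[225.5 183.1]]
15 88 [[225.4 182.4]]
16 76 [[225.4 186.8]]
16 79 [[225.3 185.7]]
16 86 [[225.1 183.2]]
16 88 [[225.1 182.5]]
18 76 [[224.8 187.1]]
18 79 [[224.7 186. ]]
18 86 [[224.5 183.5]]
18 88 [[224.4 182.8]]
obs 168.04166666666666 152.20833333333334
15 76 [[168.3 151.7]]
15 79 [[168.2 150.8]]
15 86 [[167.8 148.5]]
15 88 [[167.7 147.9]]
16 76 [[168.  151.8]]
16 79 [[167.9 150.9]]
16 86 [[167.5 148.6]]
16 88 [[167.4 148. ]]
18 76 [[167.4 152.1]]
18 79 [[167.3 151.1]]
18 86 [[166.9 148.9]]
18 88 [[166.8 148.2]]
```

View pics/s28f.png

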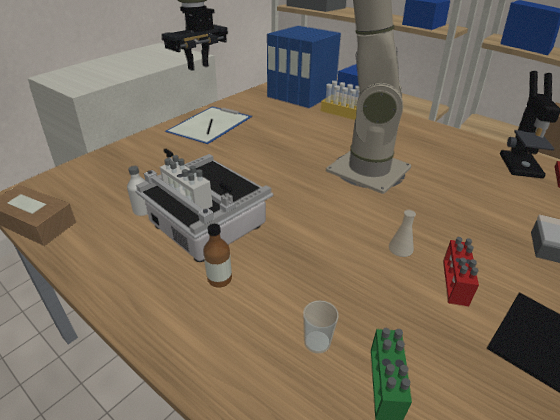

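```bash
python3 - <<'E'
from station import arm
print(arm.finish_job(), arm.get_obs()["time_s"])
E
```

```text
the job is handed in; nothing more can be done
the job is handed in; nothing more can be done
```

The rack is clamped on the shaker's mat and I handed the job in. The robot clock was at about 41 s at my last reading, against the 72 s limit.

**What I did, in order**
1. I stood the white rack on the mat, lengthwise along the bars.
2. I lifted both plungers and turned each a quarter turn into its rest notch. Both stayed out on their own.
3. I pushed the bar on its outer side, near its left end, so the gripper body stayed clear of the tubes. I stopped when it no longer moved and the push force rose to about 14 N, with the rack against the fixed bar.
4. I turned both plungers back and let their pins drop.

**Last checks**
- **Plungers:** Both T-bars lie along the bar. In the scene picture both are at the home height of 76 mm, to within about 2–3 mm.
- **Bar position:** The T-bars sit at about x = +16 to +18 mm from the mat centre, which matches the 0.075 pair of holes.
- **Rack and bystanders:** The rack stands upright between the bars. The four bystanders look to be standing where they were, judged by eye.
- **Robot:** The arm was well clear of everything when I handed in.

**Less certain**
- I judged that the pins are fully home from the pictures and from the spring force left (about 5–7 N) before letting go. I did not press down on the handles to confirm.
- The left T-bar is dark against the black mat, so its height reading is the weaker of the two.
- While I pushed the bar there was also an upward force on the gripper of up to 11 N. I did not find its cause.

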